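Set up the stone pots at the tag reader

TASK

Get the stone pots ready for reading: lift the dust hood off the tag reader and stand it lengthwise in the middle of the black rubber mat, then lay the straightedge flat on the bench, flush against the reader's front (window) face and centred on it, as the spacer. Then stand every pot upright on the bench close up against the straightedge, each squarely in front of a window of its own (any will do), turned so that its paper tag faces the reader. When all are set, press the black start button behind the reader fully down, and leave everything standing so; do not disturb the mug or the bottle.

Things in the scene. Friction and masses are not known exactly. Their poses are not given: they have to be found in the camera images.
- reader: long grey tag reader fixed to the bench: block 44 x 310 mm, 55 mm high. Origin: centre of its underside on the bench. Long axis y; its front face (22 mm from the origin, towards -x) has four dark windows, each marked by a white tick on the top. It is hidden under the hood at the start
- window0 (a point): centre of the reader's window 0, on its front face 28 mm above the bench, at y = -120 mm along the reader; axes as the reader's
- window1 (a point): centre of the reader's window 1, on its front face 28 mm above the bench, at y = -40 mm along the reader; axes as the reader's
- window2 (a point): centre of the reader's window 2, on its front face 28 mm above the bench, at y = 40 mm along the reader; axes as the reader's
- window3 (a point): centre of the reader's window 3, on its front face 28 mm above the bench, at y = 120 mm along the reader; axes as the reader's
- hood: loose aluminium dust hood, an upside-down channel 60 x 320 mm: two long walls 50 mm high, 3 mm thick, 6 mm top, ends open; on top a black grip 14 x 40 mm (56 to 88 mm high, long along y). Origin: centre of its underside (wall bottoms); long axis y. At the start it sits on the reader, walls 5 mm above the bench. 0.25 kg
- hood_mat: black rubber mat 340 x 160 x 3 mm fixed to the bench, empty at the start. Origin: centre of its underside; long axis x
- straightedge: loose steel straightedge, flat bar 30 x 340 mm, 10 mm thick, with a wooden grip 14 x 40 mm in the middle of its top (10 to 34 mm high, long along y). Origin: centre of its underside; long axis y; both long edges are alike. 0.5 kg
- pot_mat: square cork mat 200 x 200 x 3 mm fixed to the bench, on which the pots stand at the start. Origin: centre of its underside
- pot1: steel stone pot, closed cylinder 46 mm across, 38 mm high, 0.3 kg; a paper tag on its side in its +x direction, and a white line on its top from the centre towards the tag. Origin: centre of its underside. Three or four pots are present
- pot2: steel stone pot, closed cylinder 46 mm across, 38 mm high, 0.3 kg; a paper tag on its side in its +x direction, and a white line on its top from the centre towards the tag. Origin: centre of its underside. Three or four pots are present
- pot3: steel stone pot, closed cylinder 46 mm across, 38 mm high, 0.3 kg; a paper tag on its side in its +x direction, and a white line on its top from the centre towards the tag. Origin: centre of its underside. Three or four pots are present
- pot4: steel stone pot, closed cylinder 46 mm across, 38 mm high, 0.3 kg; a paper tag on its side in its +x direction, and a white line on its top from the centre towards the tag. Origin: centre of its underside. Three or four pots are present
- pot1_mark (a point): middle of pot1's tag: on its side, 23 mm from its axis along its +x, 24 mm up
- pot2_mark (a point): middle of pot2's tag: on its side, 23 mm from its axis along its +x, 24 mm up
- pot3_mark (a point): middle of pot3's tag: on its side, 23 mm from its axis along its +x, 24 mm up
- pot4_mark (a point): middle of pot4's tag: on its side, 23 mm from its axis along its +x, 24 mm up
- mug: white mug, 76 mm across, 90 mm high, bystander. Origin: centre of its underside
- oil_bottle: white oil bottle, 48 mm across, 130 mm high, bystander. Origin: centre of its underside
- start (a joint): travel of the reader's round black start button, 30 mm across, in a grey housing on the bench behind the reader; 0 up, 0.006 m fully down (4 N); it springs back
- start_top (a point): middle of the start button's top when up
Mind the look-alikes: they are no part of the job. Leave any purple look-alike of the pot3 alone. Leave any turquoise look-alike of the pot1 alone.

How it is judged:
On the way, in this order (a step that is already met when the one before it is completed fails the run):
1. the hood stands released in the middle of its rubber mat (x of hood in the frame of hood_mat between -0.06 and 0.06 m and y of hood in the frame of hood_mat between -0.05 and 0.05 m and angle between the y axis of hood and the x axis of hood_mat, either way round below 0.25 rad and height (world z) of hood below 0.012 m and angle between hood's own z axis and vertical below 0.1 rad and linear speed of hood below 0.02 m/s and contact force between hood and the fingers below 0.1 N), for 0.2 s.
2. the straightedge lies flush against the reader's front face (x of straightedge in the frame of reader between -0.0395 and -0.034 m and y of straightedge in the frame of reader between -0.02 and 0.02 m and angle between the y axis of straightedge and the y axis of reader, either way round below 0.018 rad and height (world z) of straightedge below 0.004 m and angle between straightedge's own z axis and vertical below 0.05 rad and linear speed of straightedge below 0.02 m/s), for 0.2 s.
3. every pot stands before a window with its tag to the reader (x of pot1 in the frame of reader between -0.082 and -0.07 m and height (world z) of each of pot1, pot2, pot3, pot4 below 0.006 m and angle between each of pot1, pot2, pot3, pot4's own z axis and vertical below 0.1 rad and linear speed of each of pot1, pot2, pot3, pot4 below 0.02 m/s and (y of pot1 in the frame of window0 between -0.012 and 0.012 m or y of pot1 in the frame of window1 between -0.012 and 0.012 m or y of pot1 in the frame of window2 between -0.012 and 0.012 m or y of pot1 in the frame of window3 between -0.012 and 0.012 m) and angle between the x axis of each of pot1, pot2, pot3, pot4 and the x axis of reader, either way round below 0.21 rad and x of each of pot1_mark, pot2_mark, pot3_mark, pot4_mark in the frame of reader above -0.068 m and x of pot2 in the frame of reader between -0.082 and -0.07 m and (y of pot2 in the frame of window0 between -0.012 and 0.012 m or y of pot2 in the frame of window1 between -0.012 and 0.012 m or y of pot2 in the frame of window2 between -0.012 and 0.012 m or y of pot2 in the frame of window3 between -0.012 and 0.012 m) and x of pot3 in the frame of reader between -0.082 and -0.07 m and (y of pot3 in the frame of window0 between -0.012 and 0.012 m or y of pot3 in the frame of window1 between -0.012 and 0.012 m or y of pot3 in the frame of window2 between -0.012 and 0.012 m or y of pot3 in the frame of window3 between -0.012 and 0.012 m) and x of pot4 in the frame of reader between -0.082 and -0.07 m and (y of pot4 in the frame of window0 between -0.012 and 0.012 m or y of pot4 in the frame of window1 between -0.012 and 0.012 m or y of pot4 in the frame of window2 between -0.012 and 0.012 m or y of pot4 in the frame of window3 between -0.012 and 0.012 m)), for 0.2 s.
4. the start button is pressed fully down (value of joint start above 0.0045 m), for 0.05 s.
At the end, for the whole second after the job is handed in: Hood upright, lengthwise, within 60/50 mm of mat centre; straightedge flat, gap to face under 2.5 mm, within 1 degree, centred within 20 mm; each pot upright on bench, within 5 mm of straightedge and 12 mm of a window middle, tag to reader within 12 degrees; released, at rest; button was pressed (all of step 1 and all of step 2 and all of step 3 and contact force between straightedge and the fingers below 0.1 N); the robot touches nothing.
It fails at once if the mug is displaced by more than 30 mm (distance of mug from where it was at the start of the episode above 0.03 m).
It fails at once if the oil_bottle is displaced by more than 30 mm (distance of oil_bottle from where it was at the start of the episode above 0.03 m).
Of pot1, pot2, pot3, pot4 only 3 to 4 are there at a start; the rules pass over those that are not, and their reading is None.
At some moment in a run one of pot1, pot2, pot3, pot4 may be knocked a few centimetres aside while the robot is not near it.
Once in a run the grip may slacken for a moment while it holds something.
It also fails if it takes over 210 s, if anything falls off the work surface, if the arm or the gripper's body presses on something with over 40 N, if the wrist force passes 120 N, or if a joint passes its speed limit or range.

ROBOT

A 6-joint arm with a two-finger parallel gripper is mounted at the origin on the work surface. World frame = base frame: x ahead of the robot, y to its left, z up, the work surface at z = 0. Lengths are in m, angles in rad, forces in N, time in s.
With the tool pointing down it reaches from about 0.3 to 0.775 m from the base axis. Payload 14.6 kg.
Tool frame: the origin (TCP) lies at the very end of the fingers, on their centre line; the grasp point (between the pads) lies 19 mm behind it (ctrl.hold_point_z is the distance from the TCP to the grasp point, in m); x points along the fingers, y is the direction in which the jaws open and shut, and the axes are right-handed (so a half turn about x gives the same grasp; the last joint's range is limited). The gripper opens to 94 mm and grips with 3 to 60 N. Pads are 16 mm wide; open, the fingers measure 119 mm over their backs; the gripper's body (75 mm by 177 mm) begins 78 mm behind the grasp point.
Start: joints at [-1.388, 0.3, 1.521, -0, 1.321, -0.067], TCP at [0.136, -0.533, 0.205] pointing down, gripper open.
Joint ranges: [-3.03, 3.03], [-0.79, 2.21], [0.23, 2.52], [-1.04, 4.18], [0, 3.07], [-2.55, 2.55]. Speed limits (rad/s): [2.22, 2.22, 2.57, 3.14, 3.14, 3.14].

INTERFACE

Orientations are given as [roll, pitch, yaw] about the fixed x, y, z axes, in that order (R = Rz(yaw) Ry(pitch) Rx(roll)).
In Python, from station import get_obs, camera, ticket, ctrl gives the robot as it stands.
- The arm moves only by the tool step_arm, never from a script. Its argument "motion" is a list that holds one entry, the list of rows, each a list of 6 numbers: the shift along the tool's x, y, z in m, then the turn, a rotation vector about the tool's x, y, z in degrees. A call has 1 to 12 rows; each row shifts and turns the commanded pose from where the row before left it, along the tool's axes as they then stand; what a row does not reach is not made up. A row lasts 1/8 s, in which the tool goes at most 62.5 mm and 10.7 degrees, less where a joint would pass 70% of its speed; a pose out of reach is approached as far as the arm can. A call is refused whole if a number of a shift passes 0.0625 or a number of a turn 10.7, either way. A call with a gripper value outside its range is refused whole. "fingers" is the finger opening in m, from 0 to 0.094, set as the call begins (left out, the last holds). The fingers move at their own pace and stop on an object; "squeeze" is the grip in N (left out, the last holds). Time passes only in rows, so rows that do not move let the fingers close. It gives the time, the measured TCP pose, the force and the opening at its end, in the units of the state.
- get_obs(): the state, without advancing time (a new reading comes with each control period).
- camera(name): name is "scene" or "top" or "wrist"; returns a dict with "pixels" (480x640x3 uint8, red, green, blue), "fx", "fy", "cx", "cy" (pixels), "extrinsics" (4x4, takes a point from world to camera coordinates); the wrist camera has in their place "T_tool_cam" (4x4, takes a point from camera to tool coordinates, whose origin is the TCP and whose axes are the tool frame's). Camera axes: x right, y up, looking along -z (the intrinsics and any distortion apply to the point x, -y, -z); pixel columns grow to the right and rows downward; lengths in m; the calibration is good to about 2 mm. A picture is of the moment at which its call begins: read the wrist's pose just before it. There is no depth.
- ticket.hand_in(): hands the job in, once; it reports no verdict.
The state is a dict: "time_s": time; "qpos": joint angles; "joint_vel": joint speeds; "tau": joint torques, N m; "ee_pos": TCP position; "eef_rot": TCP orientation; "force": force on the tool from outside, world axes, zero at the start; "moment": the same for the moment, N m; "grip_width": finger opening in m.
Only numpy, scipy, OpenCV 4.12 (cv2) and the standard library are available. Lean on these libraries where they do the work, as an engineer would, in place of code of your own. Each camera call takes 0.05 s, during which the arm holds its last target.

## Working session

There is one attempt and no reset: what is moved stays moved. The work goes in short steps, Python scripts to look and compute and a tool call to move; the robot and the scene stay as the last step left them, time stands still between calls to the robot, and variables do not carry over. Pictures are saved under pics/ and viewed, and the job is handed in when it is done.

Besides the shell and the picture viewer there is one more tool, called after "Call:" as name([rows], argument=value, ...), one row to a line, values as JSON. step_arm: Moves the arm, as the interface text tells. Its arguments: {"type":"object","properties":{"motion":{"type":"array","items":{"type":"array","items":{"type":"array","items":{"type":"number"}}}},"fingers":{"type":"number"},"squeeze":{"type":"number"}},"required":["motion"]}

```bash
ls; mkdir -p pics; cat > h.py <<'E'
import numpy as np, cv2
from station import get_obs, camera, ticket, ctrl
from scipy.spatial.transform import Rotation as R
def T_tool(o):
    T=np.eye(4); T[:3,:3]=R.from_euler('xyz',o['eef_rot']).as_matrix(); T[:3,3]=o['ee_pos']; return T
def grab(name,fn=None):
    o=get_obs(); c=camera(name)
    if name=='wrist': c['c2w']=T_tool(o)@np.array(c['T_tool_cam'])
    else: c['c2w']=np.linalg.inv(np.array(c['extrinsics']))
    if fn: cv2.imwrite('pics/'+fn,cv2.cvtColor(c['pixels'],cv2.COLOR_RGB2BGR))
    return c
def ray(c,u,v):
    d=np.array([(u-c['cx'])/c['fx'],-(v-c['cy'])/c['fy'],-1.]); M=c['c2w']; return M[:3,3],M[:3,:3]@d
def onz(c,u,v,z):
    p,d=ray(c,u,v); return p+d*(z-p[2])/d[2]
def proj(c,P):
    M=np.linalg.inv(c['c2w']); q=M[:3,:3]@np.array(P)+M[:3,3]
    return c['cx']+c['fx']*q[0]/-q[2], c['cy']-c['fy']*q[1]/-q[2]
E
python3 - <<'E'
from h import *
print(get_obs()); print(ctrl.hold_point_z)
for n in ['scene','top','wrist']:
    c=grab(n,n+'0.png'); print(n,[k for k in c],c['fx'],c['cx'],c['c2w'].round(3))
E
```

```text
pics
{'time_s': 0.0, 'qpos': array([-1.38760836e+00,  3.00485677e-01,  1.52159791e+00,  1.44209356e-05,
        1.32068065e+00, -6.65707989e-02]), 'joint_vel': array([-0.00091923,  0.00057889,  0.00025815, -0.00062481,  0.0004496 ,
        0.00037909]), 'tau': array([ 3.90468820e-03, -5.31803226e+01, -3.52733839e+01,  7.09769432e-02,
        2.43294309e-02, -9.81603193e-05]), 'ee_pos': array([ 0.13591163, -0.5326693 ,  0.20487121]), 'eef_rot': array([-1.64928892,  1.56962466,  1.74205892]), 'force': array([-0.18854625, -0.63260983,  0.23893466]), 'moment': array([-0.01661581, -0.0015142 , -0.01232457]), 'grip_width': 0.09429265142231444}
0.0188
scene ['pixels', 'fx', 'fy', 'cx', 'cy', 'extrinsics', 'c2w'] 494.4883010235393 325.8817567033804 [[-0.694 -0.503  0.515  1.094]
 [ 0.72  -0.481  0.5    0.564]
 [-0.004  0.718  0.696  0.841]
 [ 0.     0.     0.     1.   ]]
top ['pixels', 'fx', 'fy', 'cx', 'cy', 'extrinsics', 'c2w'] 555.8440620880664 317.5223594130556 [[-0.006  0.992 -0.129  0.377]
 [-1.    -0.003  0.029  0.027]
 [ 0.029  0.129  0.991  1.198]
 [ 0.     0.     0.     1.   ]]
wrist ['pixels', 'fx', 'fy', 'cx', 'cy', 'T_tool_cam', 'c2w'] 371.328844673109 316.24569577002 [[ 0.248  0.937  0.248  0.209]
 [-0.969  0.24   0.063 -0.515]
 [-0.001 -0.256  0.967  0.385]
 [ 0.     0.     0.     1.   ]]
```

View pics/top0.png

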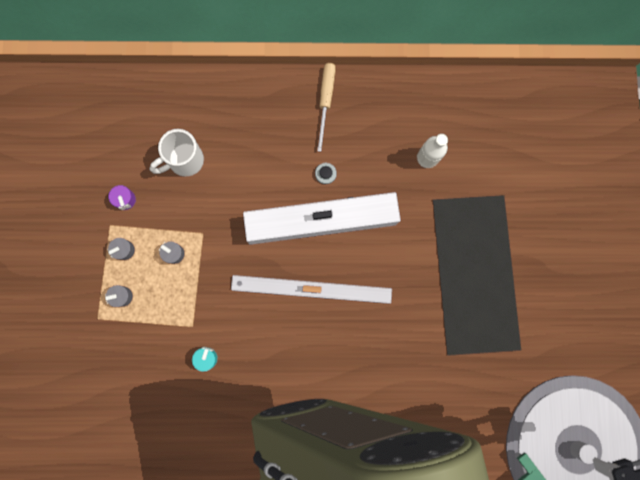

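View pics/scene0.png

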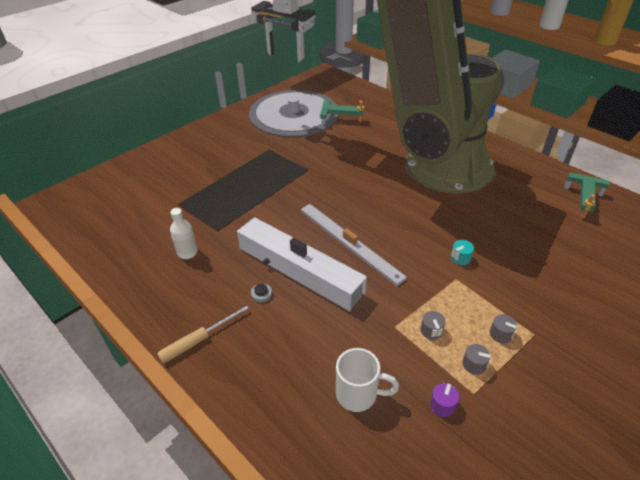

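View pics/wrist0.png

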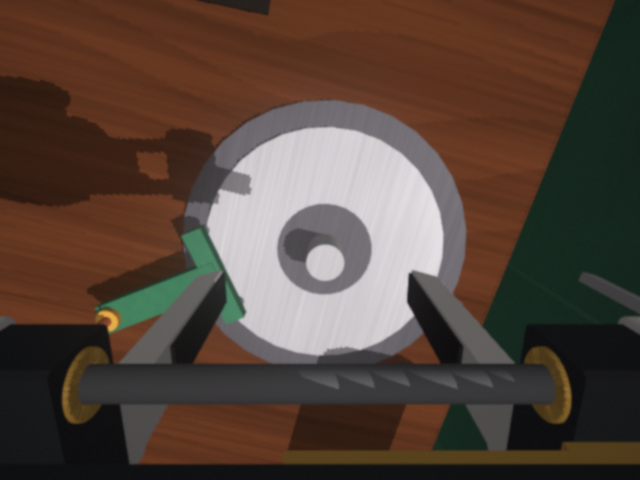

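The top view shows three grey pots on cork at (120,249), (170,253) and (118,296). The look-alikes are purple (121,197) and turquoise (204,359). The hood is at (322,217), the straightedge at (312,289), the mat at (476,275), the button at (325,173), the mug at (180,152) and the bottle at (433,150).

```bash
python3 - <<'E'
from h import *
c=grab('top'); im=cv2.cvtColor(c['pixels'],cv2.COLOR_RGB2BGR)
a=cv2.resize(im[180:310,80:210],None,fx=4.4,fy=4.4,interpolation=cv2.INTER_CUBIC); cv2.imwrite('pics/cropA.png',a)
a=cv2.resize(im[150:310,215:415],None,fx=4,fy=3.7,interpolation=cv2.INTER_CUBIC); cv2.imwrite('pics/cropB.png',a)
hsv=cv2.cvtColor(im,cv2.COLOR_BGR2HSV)
def rects(mask,x0,y0,x1,y1,z,name):
    m=np.zeros_like(mask);m[y0:y1,x0:x1]=mask[y0:y1,x0:x1]
    cs,_=cv2.findContours(m,cv2.RETR_EXTERNAL,cv2.CHAIN_APPROX_NONE)
    k=max(cs,key=cv2.contourArea); P=np.array([onz(c,u,v,z)[:2] for u,v in k[:,0,:]+0.0],np.float32)
    r=cv2.minAreaRect(P); print(name,np.array(r[0]).round(4),np.array(r[1]).round(4),round(r[2],2),cv2.contourArea(k))
S,V,H=hsv[...,1],hsv[...,2],hsv[...,0]
bright=((S<60)&(V>150)).astype(np.uint8)
rects(bright,235,185,410,250,.061,'hoodtop')
rects(((S<60)&(V>110)).astype(np.uint8),225,268,400,308,.010,'edge')
rects((V<60).astype(np.uint8),425,190,530,360,.003,'mat')
rects((V<60).astype(np.uint8),305,205,335,228,.093,'hoodgrip')
rects(((H<25)&(S>100)&(V>150)).astype(np.uint8),300,284,323,296,.034,'edgegrip')
rects((V<60).astype(np.uint8),312,160,340,188,.03,'button')
E
```

```text
hoodtop [ 0.5841 -0.016 ] [0.0647 0.3233] 7.5 4566.0
edge [0.436  0.0056] [0.3431 0.0339] 84.98 2374.5
mat [ 0.3211 -0.2825] [0.0021 0.0021] 87.9 0.5
hoodgrip [ 0.5772 -0.0153] [0.0036 0.0329] 7.16 12.0
edgegrip [0.4359 0.0056] [0.0355 0.0104] 89.71 70.0
button [ 0.6877 -0.0211] [0.0143 0.0231] 71.56 11.0
```

View pics/cropA.png

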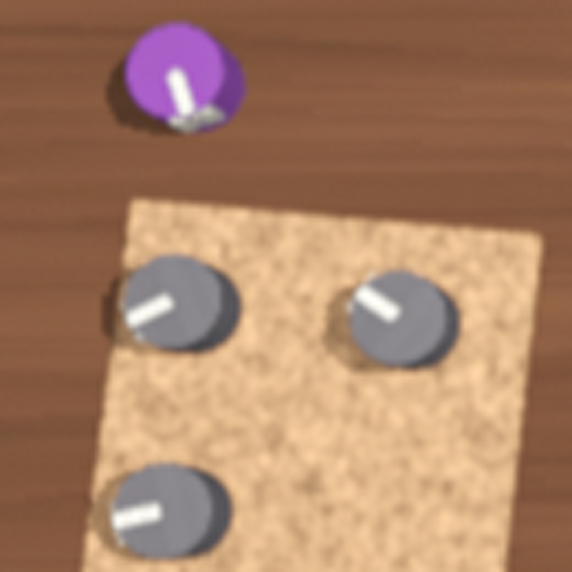

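View pics/cropB.png

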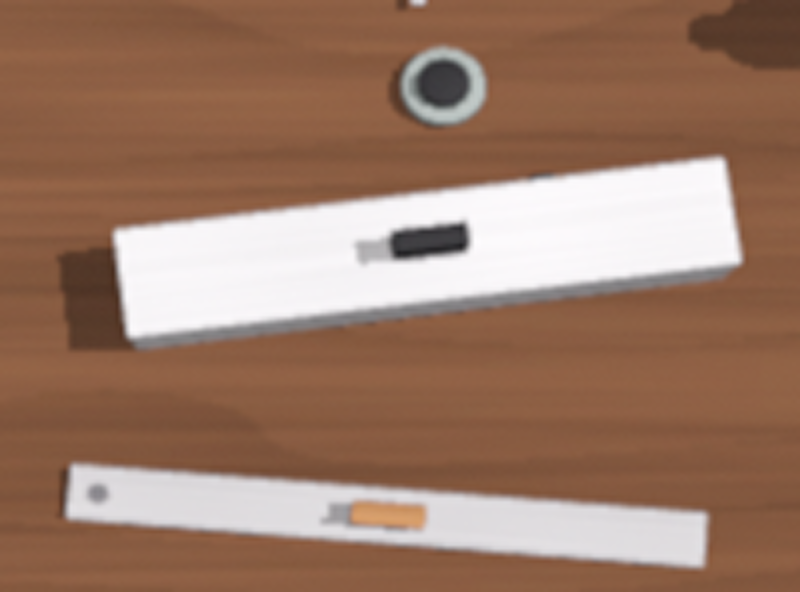

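```bash
cat >> h.py <<'E'
def yaw_of(o):
    M=T_tool(o)[:3,:3]; return np.degrees(np.arctan2(M[1,1],M[0,1]))
def plan(p,yaw=None):
    o=get_obs(); T=T_tool(o); M=T[:3,:3]; y=yaw_of(o)
    d=M.T@(np.array(p)-o['ee_pos'])
    print('pos',o['ee_pos'].round(4),'jaw yaw %.1f'%y,'t %.1f'%o['time_s'],'q',np.round(o['qpos'],2),'w %.3f'%o['grip_width'],'F',o['force'].round(1))
    print(' tool-frame shift (no turn) mm',(d*1000).round(1))
    if yaw is not None:
        for yy in (yaw,yaw+180):
            dy=(yy-y+180)%360-180
            print(' jaw yaw->%.1f: tool rx %.1f deg ; q6 turn approx'%(yy,-dy), end='')
            c,s=np.cos(np.radians(yy)),np.sin(np.radians(yy)); N=np.array([[0,0,-1],[c,s,0],[s,-c,0]])
            dd=N@(np.array(p)-o['ee_pos']); print('  shift after turn mm',(dd*1000).round(1))
    # tilt
    print(' toolx',M[:,0].round(4))
E
python3 - <<'E'
from h import *
c=grab('top'); im=c['pixels']
for u,v in [(322.5,214.9)]: print('grip',onz(c,u,v,.093))
P=[onz(c,u,v,.003)[:2] for u,v in [(433,200),(503,196),(520,350),(447,354)]]
P=np.array(P);print(P.round(3),P.mean(0), np.degrees(np.arctan2(*(P[0]+P[1]-P[2]-P[3])[::-1])))
print([ (round(np.linalg.norm(P[i]-P[(i+1)%4]),3)) for i in range(4)])
ctr=onz(c,322.5,214.9,.093); plan([ctr[0],ctr[1],.18],7.5)
E
```

```text
grip [ 0.58121065 -0.01621703  0.093     ]
[[ 0.631 -0.264]
 [ 0.64  -0.42 ]
 [ 0.304 -0.44 ]
 [ 0.297 -0.283]] [ 0.46795655 -0.35171751] 3.3170242761050153
[np.float64(0.157), np.float64(0.336), np.float64(0.158), np.float64(0.335)]
pos [ 0.136  -0.5328  0.2052] jaw yaw -75.7 t 0.2 q [-1.39  0.3   1.52  0.    1.32 -0.07] w 0.094 F [0.2 0.8 0. ]
 tool-frame shift (no turn) mm [  25.4 -390.5 -559.1]
 jaw yaw->7.5: tool rx -83.2 deg ; q6 turn approx  shift after turn mm [  25.2  508.9 -454.1]
 jaw yaw->187.5: tool rx 96.8 deg ; q6 turn approx  shift after turn mm [  25.2 -508.9  454.1]
 toolx [-1.e-04  5.e-04 -1.e+00]
```

Call:
step_arm([
  [[0, -0.0325, -0.0466, 0, 0, 0], [0, -0.0325, -0.0466, 0, 0, 0], [0, -0.0325, -0.0466, 0, 0, 0], [0, -0.0325, -0.0466, 0, 0, 0], [0, -0.0325, -0.0466, 0, 0, 0], [0, -0.0325, -0.0466, 0, 0, 0], [0, -0.0325, -0.0466, 0, 0, 0], [0, -0.0325, -0.0466, 0, 0, 0], [0, -0.0325, -0.0466, 0, 0, 0], [0, -0.0325, -0.0466, 0, 0, 0], [0, -0.0325, -0.0466, 0, 0, 0], [0, -0.0325, -0.0466, 0, 0, 0]],
], fingers=0.07)

```text
time_s: 1.75
ee_pos: [0.5824, -0.0151, 0.2054]
eef_rot: [1.552, 1.571, -1.339]
force: [0.6, 0.3, 0.4]
grip_width: 0.0702
```

Call:
step_arm([
  [[0.003, 0, 0, -10.4, 0, 0], [0.003, 0, 0, -10.4, 0, 0], [0.003, 0, 0, -10.4, 0, 0], [0.003, 0, 0, -10.4, 0, 0], [0.003, 0, 0, -10.4, 0, 0], [0.003, 0, 0, -10.4, 0, 0], [0.003, 0, 0, -10.4, 0, 0], [0.003, 0, 0, -10.4, 0, 0], [0, 0, 0, 0, 0, 0]],
])

```text
time_s: 2.88
ee_pos: [0.5813, -0.0168, 0.1811]
eef_rot: [-1.812, 1.57, 3.031]
force: [-0.1, 0.1, 0.5]
grip_width: 0.07
```

```bash
python3 - <<'E'
from h import *
plan([.581,-.016,.066],7.5)
c=grab('wrist','w1.png')
E
```

```text
pos [ 0.5813 -0.0168  0.1811] jaw yaw 7.4 t 2.9 q [-0.09  0.39  1.46  0.    1.29 -0.22] w 0.070 F [-0.1  0.1  0.5]
 tool-frame shift (no turn) mm [ 1.151e+02 -1.000e-01 -8.000e-01]
 jaw yaw->7.5: tool rx -0.1 deg ; q6 turn approx  shift after turn mm [115.1  -0.2  -0.8]
 jaw yaw->187.5: tool rx 179.9 deg ; q6 turn approx  shift after turn mm [115.1   0.2   0.8]
 toolx [-6.e-04  1.e-04 -1.e+00]
```

View pics/w1.png

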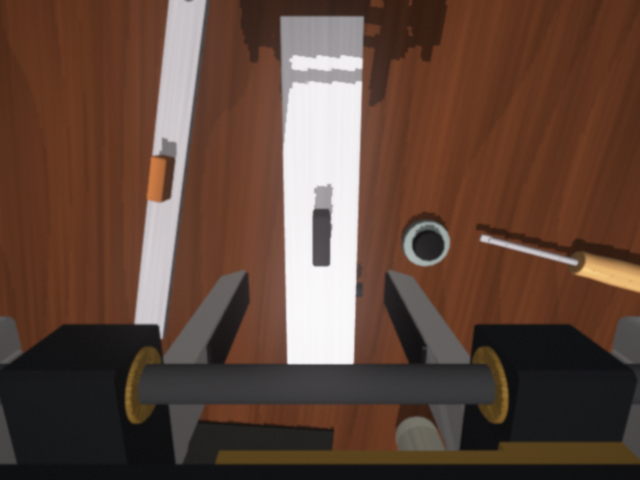

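The wrist view shows the hood grip at (321,238), lined up between the jaws, and the button at (428,244).

```bash
python3 - <<'E'
from h import *
c=grab('wrist')
for u,v in [(321,210),(321,240)]: print(onz(c,u,v,.093).round(4))
print('button',onz(c,428,244,.03).round(4))
E
```

```text
[0.5827 0.0069 0.093 ]
[ 0.5856 -0.0158  0.093 ]
button [ 0.6877 -0.0239  0.03  ]
```

Call:
step_arm([
  [[0.03, 0, 0, 0, 0, 0], [0.03, 0, 0, 0, 0, 0], [0.03, 0, 0, 0, 0, 0], [0.015, 0, 0, 0, 0, 0], [0.009, 0, 0, 0, 0, 0], [0, 0, 0, 0, 0, 0]],
])

```text
time_s: 3.72
ee_pos: [0.5815, -0.0168, 0.0676]
eef_rot: [1.461, 1.571, 0.02]
force: [0.6, 0.1, -0.6]
grip_width: 0.07
```

Call:
step_arm([
  [[0, 0, 0, 0, 0, 0], [0, 0, 0, 0, 0, 0], [0, 0, 0, 0, 0, 0], [0, 0, 0, 0, 0, 0], [0, 0, 0, 0, 0, 0], [0, 0, 0, 0, 0, 0]],
], fingers=0.0, squeeze=40)

```text
time_s: 4.47
ee_pos: [0.5815, -0.0168, 0.0675]
eef_rot: [1.485, 1.57, 0.045]
force: [0.7, -0.4, 0.6]
grip_width: 0.0136
```

Call:
step_arm([
  [[-0.01, 0, 0, 0, 0, 0], [-0.02, 0, 0, 0, 0, 0], [-0.03, 0, 0, 0, 0, 0], [-0.03, 0, 0, 0, 0, 0], [0, 0, 0, 0, 0, 0]],
])

```text
time_s: 5.1
ee_pos: [0.5823, -0.0168, 0.1598]
eef_rot: [1.351, 1.567, -0.089]
force: [0.7, 0.1, -1.8]
grip_width: 0.0139
```

```bash
python3 - <<'E'
from h import *
plan([.468,-.352,.16],-86.7)
E
```

```text
pos [ 0.5823 -0.0168  0.1598] jaw yaw 7.5 t 5.1 q [-0.09  0.41  1.48  0.    1.25 -0.22] w 0.014 F [ 0.7  0.1 -1.8]
 tool-frame shift (no turn) mm [  -0.6 -157.1  317.3]
 jaw yaw->-86.7: tool rx 94.2 deg ; q6 turn approx  shift after turn mm [-2.000e-01  3.280e+02  1.334e+02]
 jaw yaw->93.3: tool rx -85.8 deg ; q6 turn approx  shift after turn mm [-2.000e-01 -3.280e+02 -1.334e+02]
 toolx [ 4.e-03 -4.e-04 -1.e+00]
```

Call:
step_arm([
  [[0, -0.0157, 0.0317, 0, 0, 0], [0, -0.0157, 0.0317, 0, 0, 0], [0, -0.0157, 0.0317, 0, 0, 0], [0, -0.0157, 0.0317, 0, 0, 0], [0, -0.0157, 0.0317, 0, 0, 0], [0, -0.0157, 0.0317, 0, 0, 0], [0, -0.0157, 0.0317, 0, 0, 0], [0, -0.0157, 0.0317, 0, 0, 0], [0, -0.0157, 0.0317, 0, 0, 0], [0, -0.0157, 0.0317, 0, 0, 0], [0, 0, 0, 0, 0, 0]],
])

```text
time_s: 6.48
ee_pos: [0.4659, -0.353, 0.1559]
eef_rot: [-2.31, 1.569, 2.531]
force: [-0.6, 0.7, -2.3]
grip_width: 0.0135
```

Call:
step_arm([
  [[0, 0, 0, 8.5, 0, 0], [0, 0, 0, 8.5, 0, 0], [0, 0, 0, 8.5, 0, 0], [0, 0, 0, 8.5, 0, 0], [0, 0, 0, 8.5, 0, 0], [0, 0, 0, 8.5, 0, 0], [0, 0, 0, 8.5, 0, 0], [0, 0, 0, 8.5, 0, 0], [0, 0, 0, 8.5, 0, 0], [0, 0, 0, 8.5, 0, 0], [0, 0, 0, 9.2, 0, 0], [0, 0, 0, 0, 0, 0]],
])

```text
time_s: 7.98
ee_pos: [0.4672, -0.3507, 0.1566]
eef_rot: [-0.849, 1.569, 2.352]
force: [0.3, -0.4, -2.0]
grip_width: 0.0134
```

```bash
python3 - <<'E'
from h import *
plan([.468,-.352,.0665],-86.7)
c=grab('top','t1.png');c=grab('scene','s1.png')
E
```

```text
pos [ 0.4672 -0.3507  0.1566] jaw yaw -86.6 t 8.0 q [-0.71  0.42  1.48  0.    1.25  0.8 ] w 0.013 F [ 0.3 -0.4 -2. ]
 tool-frame shift (no turn) mm [90.1  1.5 -0.8]
 jaw yaw->-86.7: tool rx 0.1 deg ; q6 turn approx  shift after turn mm [90.1  1.4 -0.7]
 jaw yaw->93.3: tool rx -179.9 deg ; q6 turn approx  shift after turn mm [90.1 -1.4  0.7]
 toolx [-0.001  0.001 -1.   ]
```

View pics/t1.png

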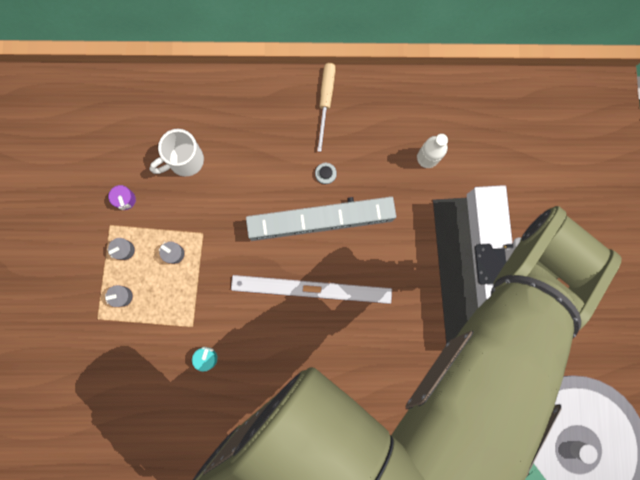

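View pics/s1.png

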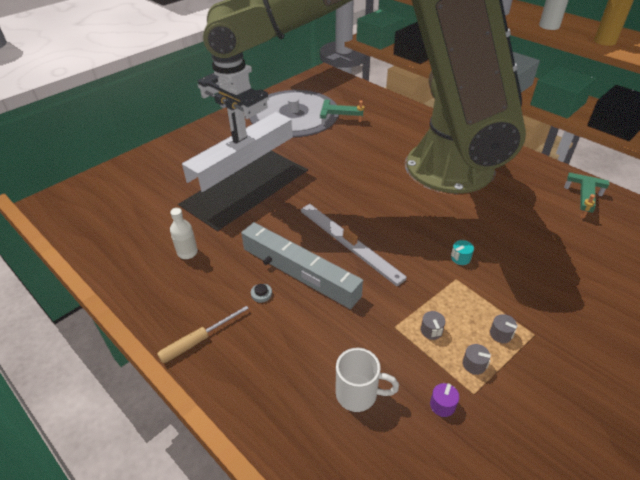

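The reader is uncovered at (321,218). The hood is held level over the mat and its long axis follows the mat's.

Call:
step_arm([
  [[0.025, 0, 0, 0, 0, 0], [0.03, 0, 0, 0, 0, 0], [0.02, 0, 0, 0, 0, 0], [0.01, 0, 0, 0, 0, 0], [0.0055, 0, 0, 0, 0, 0], [0, 0, 0, 0, 0, 0]],
])

```text
time_s: 8.82
ee_pos: [0.4673, -0.3516, 0.0672]
eef_rot: [2.44, 1.57, -0.643]
force: [0.7, 0.5, -1.3]
grip_width: 0.0131
```

Call:
step_arm([
  [[0, 0, 0, 0, 0, 0], [0, 0, 0, 0, 0, 0], [0, 0, 0, 0, 0, 0], [0, 0, 0, 0, 0, 0]],
], fingers=0.06)

```text
time_s: 9.32
ee_pos: [0.4672, -0.3516, 0.0671]
eef_rot: [2.535, 1.571, -0.549]
force: [0.0, -1.0, 0.0]
grip_width: 0.0505
```

Call:
step_arm([
  [[-0.02, 0, 0, 0, 0, 0], [-0.03, 0, 0, 0, 0, 0], [-0.03, 0, 0, 0, 0, 0], [-0.03, 0, 0, 0, 0, 0], [-0.03, 0, 0, 0, 0, 0], [0, 0, 0, 0, 0, 0]],
])

```text
time_s: 10.07
ee_pos: [0.4678, -0.3521, 0.2091]
eef_rot: [2.379, 1.567, -0.704]
force: [-0.3, -0.1, -0.9]
grip_width: 0.06
```

```bash
python3 - <<'E'
from h import *
c=grab('top','t2.png'); im=cv2.cvtColor(c['pixels'],cv2.COLOR_RGB2BGR)
a=cv2.resize(im[150:310,215:415],None,fx=4,fy=3.7,interpolation=cv2.INTER_CUBIC); cv2.imwrite('pics/cropC.png',a)
E
```

```text
(no output)
```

View pics/t2.png

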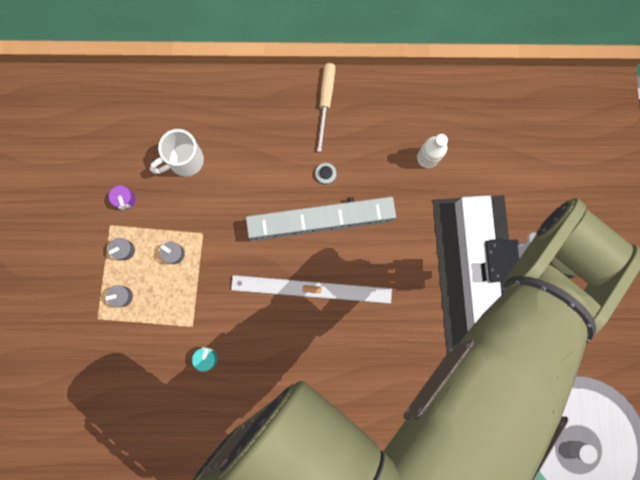

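View pics/cropC.png

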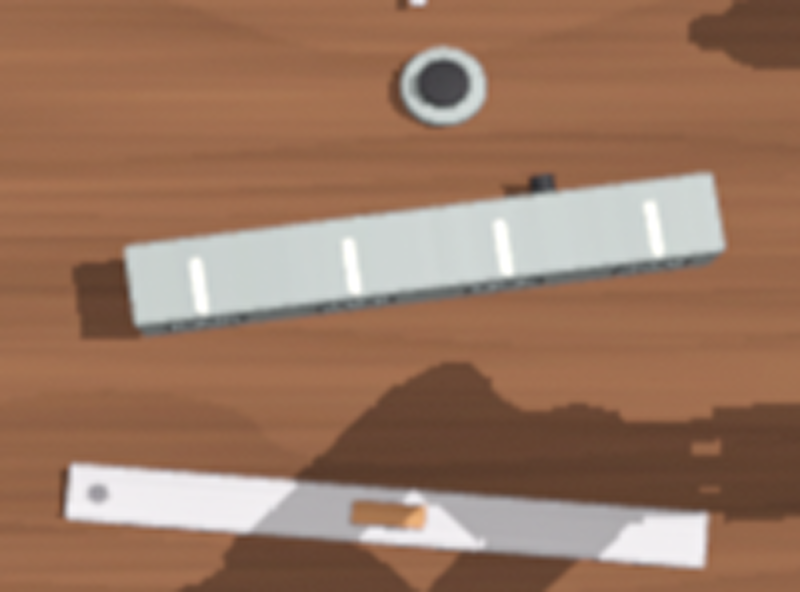

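The hood stands on the mat. Next I measure the reader and straightedge.

```bash
python3 - <<'E'
from h import *
c=grab('top'); im=cv2.cvtColor(c['pixels'],cv2.COLOR_RGB2BGR); hsv=cv2.cvtColor(im,cv2.COLOR_BGR2HSV)
S,V,H=hsv[...,1],hsv[...,2],hsv[...,0]
print(hsv[218,300:310].tolist(), hsv[235,300:310].tolist())
Cc=np.array([[125,246],[712,173],[725,250],[138,327]])/[4,3.7]+[215,150]-0.5
P=np.array([onz(c,u,v,.055)[:2] for u,v in Cc])
print(P.round(4),P.mean(0).round(4),[round(np.linalg.norm(P[i]-P[(i+1)%4]),4) for i in range(4)])
d=(P[0]+P[3]-P[1]-P[2]);print('yaw',np.degrees(np.arctan2(d[1],d[0]))-90)
m=((S<60)&(V>150)).astype(np.uint8); m2=np.zeros_like(m); m2[190:245,240:405]=m[190:245,240:405]
cs,_=cv2.findContours(m2,cv2.RETR_EXTERNAL,cv2.CHAIN_APPROX_NONE);k=max(cs,key=cv2.contourArea)
r=cv2.minAreaRect(np.array([onz(c,u,v,.055)[:2] for u,v in k[:,0]],np.float32));print(r)
# straightedge centre ends
E4=np.array([[70,463],[708,511],[705,567],[66,519]])/[4,3.7]+[215,150]-0.5
P=np.array([onz(c,u,v,.010)[:2] for u,v in E4]);print(P.mean(0).round(4),[round(np.linalg.norm(P[i]-P[(i+1)%4]),4) for i in range(4)])
d=(P[0]+P[3]-P[1]-P[2]);yw=np.degrees(np.arctan2(d[1],d[0]))-90;print('yaw',yw)
plan([*P.mean(0),.2],yw)
E
```

```text
[[66, 6, 224], [30, 7, 255], [0, 0, 255], [35, 6, 253], [66, 6, 223], [77, 8, 212], [75, 10, 213], [79, 10, 213], [83, 10, 213], [81, 8, 213]] [[11, 122, 155], [11, 123, 155], [11, 124, 154], [12, 127, 156], [11, 129, 158], [12, 130, 157], [12, 131, 158], [12, 128, 157], [12, 128, 158], [12, 126, 158]]
[[ 0.5861  0.1421]
 [ 0.628  -0.1656]
 [ 0.5835 -0.1713]
 [ 0.5401  0.1349]] [ 0.5844 -0.015 ] [np.float64(0.3105), np.float64(0.0449), np.float64(0.3093), np.float64(0.0466)]
yaw 7.907195915636393
((0.5847352147102356, -0.01479358971118927), (0.04657277837395668, 0.3115762770175934), 7.843871116638184)
[0.4367 0.0052] [np.float64(0.342), np.float64(0.0323), np.float64(0.3413), np.float64(0.0322)]
yaw -4.915186606710435
pos [ 0.467  -0.3514  0.2063] jaw yaw -86.7 t 10.2 q [-0.71  0.38  1.42 -0.    1.35  0.81] w 0.060 F [-0.  -0.4 -0.1]
 tool-frame shift (no turn) mm [   6.4 -357.7    9.6]
 jaw yaw->-4.9: tool rx -81.8 deg ; q6 turn approx  shift after turn mm [   6.3  -60.8 -352.7]
 jaw yaw->175.1: tool rx 98.2 deg ; q6 turn approx  shift after turn mm [  6.3  60.8 352.7]
 toolx [-5.e-04  4.e-04 -1.e+00]
```

Call:
step_arm([
  [[0, -0.0358, 0.001, 0, 0, 0], [0, -0.0358, 0.001, 0, 0, 0], [0, -0.0358, 0.001, 0, 0, 0], [0, -0.0358, 0.001, 0, 0, 0], [0, -0.0358, 0.001, 0, 0, 0], [0, -0.0358, 0.001, 0, 0, 0], [0, -0.0358, 0.001, 0, 0, 0], [0, -0.0358, 0.001, 0, 0, 0], [0, -0.0358, 0.001, 0, 0, 0], [0, -0.0358, 0.001, 0, 0, 0]],
])

```text
time_s: 11.42
ee_pos: [0.4358, 0.0064, 0.2058]
eef_rot: [-0.129, 1.569, 3.07]
force: [0.6, 0.6, 0.2]
grip_width: 0.0599
```

Call:
step_arm([
  [[0, 0, 0, -10.2, 0, 0], [0, 0, 0, -10.2, 0, 0], [0, 0, 0, -10.2, 0, 0], [0, 0, 0, -10.2, 0, 0], [0, 0, 0, -10.2, 0, 0], [0, 0, 0, -10.2, 0, 0], [0, 0, 0, -10.2, 0, 0], [0, 0, 0, -10.2, 0, 0], [0, 0, 0, 0, 0, 0]],
])

```text
time_s: 12.55
ee_pos: [0.4361, 0.0053, 0.2059]
eef_rot: [-1.57, 1.569, 3.052]
force: [-1.0, -0.4, -0.3]
grip_width: 0.0601
```

```bash
python3 - <<'E'
from h import *
plan([.4367,.0055,.019],-4.9)
c=grab('wrist','w2.png');c=grab('top','t3.png')
E
```

```text
pos [0.4361 0.0053 0.2059] jaw yaw -5.2 t 12.6 q [-0.07  0.04  1.82  0.    1.28  0.02] w 0.060 F [-1.  -0.4 -0.3]
 tool-frame shift (no turn) mm [186.9   0.9  -0.3]
 jaw yaw->-4.9: tool rx -0.3 deg ; q6 turn approx  shift after turn mm [186.9   0.6  -0.3]
 jaw yaw->175.1: tool rx 179.7 deg ; q6 turn approx  shift after turn mm [186.9  -0.6   0.3]
 toolx [-1.8e-03  2.0e-04 -1.0e+00]
```

View pics/w2.png

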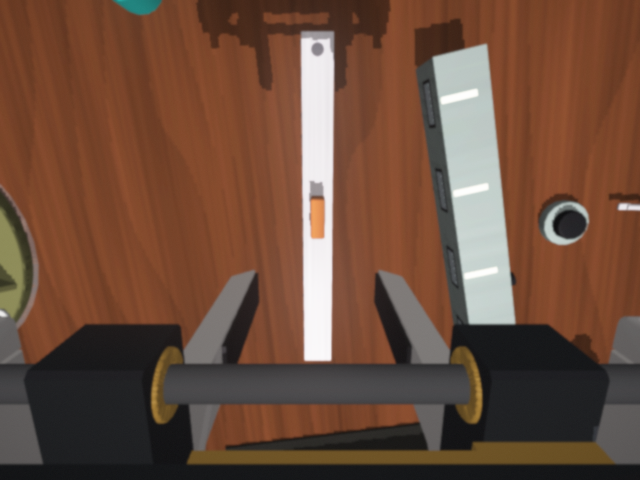

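View pics/t3.png

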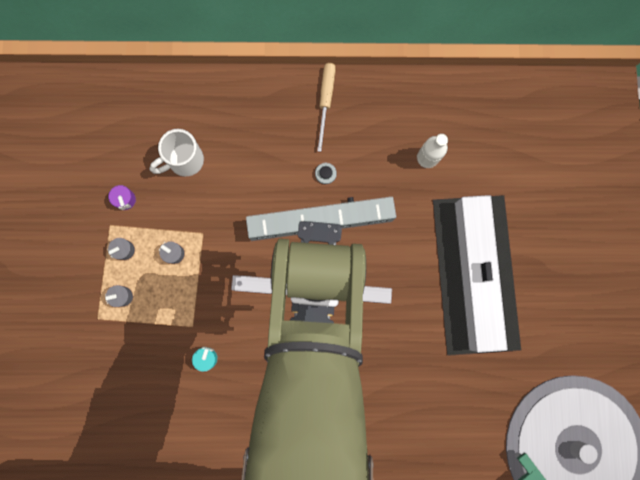

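The hood sits centred on the mat at (481,273). The straightedge grip is centred between the jaws at (317,218).

Call:
step_arm([
  [[0.04, 0, 0, 0, 0, 0], [0.05, 0, 0, 0, 0, 0], [0.05, 0, 0, 0, 0, 0], [0.035, 0, 0, 0, 0, 0], [0.014, 0, 0, 0, 0, 0], [0.003, 0, 0, 0, 0, 0], [0, 0, 0, 0, 0, 0]],
])

```text
time_s: 13.52
ee_pos: [0.4371, 0.0052, 0.0159]
eef_rot: [1.599, 1.569, -0.061]
force: [-0.7, -0.3, 0.8]
grip_width: 0.0598
```

Call:
step_arm([
  [[0, 0, 0, 0, 0, 0], [0, 0, 0, 0, 0, 0], [0, 0, 0, 0, 0, 0], [0, 0, 0, 0, 0, 0], [0, 0, 0, 0, 0, 0], [0, 0, 0, 0, 0, 0]],
], fingers=0.0, squeeze=50)

```text
time_s: 14.28
ee_pos: [0.4366, 0.0052, 0.015]
eef_rot: [1.551, 1.571, -0.109]
force: [0.8, 0.5, -1.1]
grip_width: 0.0135
```

Call:
step_arm([
  [[-0.01, 0, 0, 0, 0, 0], [-0.02, 0, 0, 0, 0, 0], [-0.02, 0, 0, 0, 0, 0], [0, 0, 0, 0, 0, 0], [0, 0, 0, 0, 0, 0]],
])

```text
time_s: 14.9
ee_pos: [0.436, 0.0053, 0.0643]
eef_rot: [-1.581, 1.57, 3.043]
force: [-0.6, -0.2, -5.1]
grip_width: 0.0139
```

```bash
python3 - <<'E'
from h import *
yr=np.radians(7.8); ex=np.array([np.cos(yr),np.sin(yr),0]); p=np.array([.5846,-.015,0])-.045*ex; p[2]=.063
print(p); plan(p,7.8)
E
```

```text
[ 0.54001635 -0.0211072   0.063     ]
pos [0.436  0.0053 0.0643] jaw yaw -5.1 t 14.9 q [-0.07  0.24  1.97  0.    0.94  0.02] w 0.014 F [-0.6 -0.2 -5.1]
 tool-frame shift (no turn) mm [  1.2 105.9  17. ]
 jaw yaw->7.8: tool rx -12.9 deg ; q6 turn approx  shift after turn mm [ 1.3 99.5 40.2]
 jaw yaw->187.8: tool rx 167.1 deg ; q6 turn approx  shift after turn mm [  1.3 -99.5 -40.2]
 toolx [-1.e-03  1.e-04 -1.e+00]
```

Call:
step_arm([
  [[0, 0, 0, -6.5, 0, 0], [0, 0, 0, -6.4, 0, 0], [0, 0.02, 0.01, 0, 0, 0], [0, 0.025, 0.01, 0, 0, 0], [0, 0.025, 0.01, 0, 0, 0], [0, 0.02, 0.01, 0, 0, 0], [0.01, 0.004, 0, 0, 0, 0], [0.02, 0, 0, 0, 0, 0], [0.01, 0, 0, 0, 0, 0], [0, 0, 0, 0, 0, 0]],
])

```text
time_s: 16.15
ee_pos: [0.5342, -0.0214, 0.024]
eef_rot: [-1.827, 1.569, 3.022]
force: [0.1, -0.3, -4.7]
grip_width: 0.0135
```

```bash
python3 - <<'E'
from h import *
yr=np.radians(7.8); ex=np.array([np.cos(yr),np.sin(yr),0]); p=np.array([.5846,-.015,0])-.037*ex; p[2]=.015
plan(p,7.8)
c=grab('wrist','w3.png');c=grab('top','t4.png')
E
```

```text
pos [ 0.5342 -0.0214  0.024 ] jaw yaw 7.8 t 16.1 q [-0.11  0.49  1.72  0.    0.93 -0.24] w 0.014 F [ 0.1 -0.3 -4.7]
 tool-frame shift (no turn) mm [ 8.9 13.9  0.5]
 jaw yaw->7.8: tool rx 0.0 deg ; q6 turn approx  shift after turn mm [ 9.  13.8  0.5]
 jaw yaw->187.8: tool rx -180.0 deg ; q6 turn approx  shift after turn mm [  9.  -13.8  -0.5]
 toolx [-2.1e-03  3.0e-04 -1.0e+00]
```

View pics/w3.png

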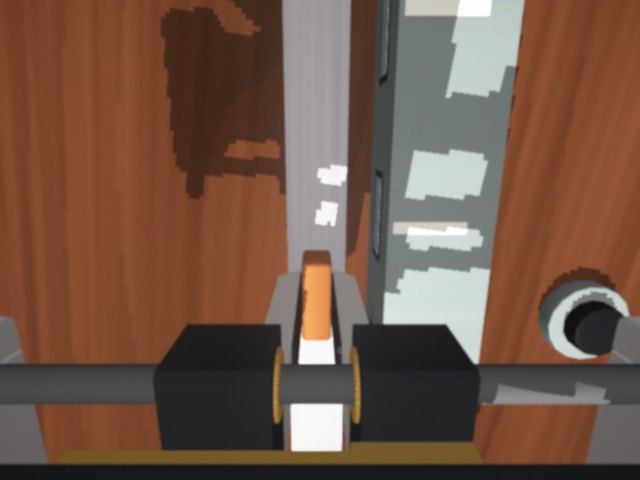

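View pics/t4.png

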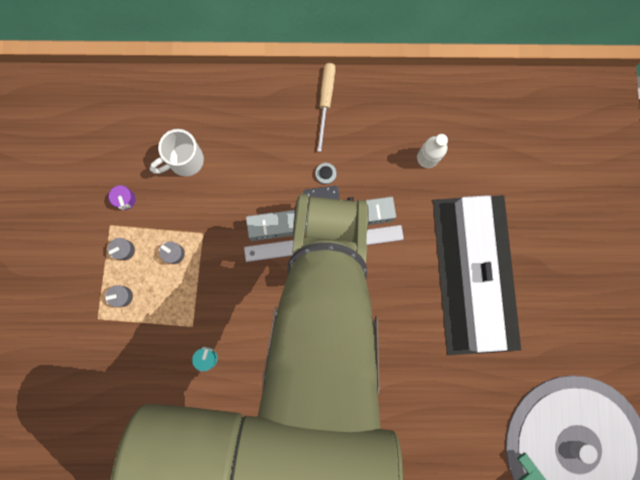

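```bash
python3 - <<'E'
from h import *
c=grab('wrist'); im=c['pixels']
for v in (10,40,100,140,240,250): print(v,[ (u,im[v,u].tolist()) for u in range(344,412,2)][0:0]); 
a=cv2.resize(cv2.cvtColor(im[0:330,270:420],cv2.COLOR_RGB2BGR),None,fx=4,fy=1.8); cv2.imwrite('pics/w3c.png',a)
g=cv2.GaussianBlur(im,(3,3),0).astype(int)
# bar right edge: R-B changes (wood high R-B)
def edge(rows,lo,hi,f,z,name):
    P=[]
    for v in rows:
        s=f(g[v,lo:hi]); d=np.diff(s); k=np.argmax(np.abs(d)); w=np.abs(d[max(0,k-2):k+3]); u=lo+max(0,k-2)+(w*np.arange(len(w))).sum()/w.sum()+.5
        P.append([*onz(c,u,v,z)[:2],u])
    P=np.array(P); m=np.polyfit(P[:,1],P[:,0],1); res=P[:,0]-np.polyval(m,P[:,1]); ok=np.abs(res)<.0015; m=np.polyfit(P[ok,1],P[ok,0],1)
    print(name,'u',P[0,2].round(1),P[-1,2].round(1),'yaw',-np.degrees(np.arctan(m[0])).round(2),'x at y=-.015',np.polyval(m,-.015).round(4),'res',res[ok].std().round(5),ok.sum(),len(ok))
    return m
rb=lambda p:(p[:,0]-p[:,2]); br=lambda p:p.sum(1)
edge(range(5,240,5),335,362,rb,.019,'bar right top')
edge(range(5,240,5),272,300,rb,.019,'bar left top')
edge(range(5,310,5),355,380,rb,.0,'reader foot')
edge(range(5,310,5),380,412,br,.055,'reader top front')
edge(range(5,310,5),470,535,rb,.055,'reader top back')
E
```

```text
10 []
40 []
100 []
140 []
240 []
250 []
bar right top u 350.6 345.7 yaw 7.85 x at y=-.015 0.5505 res 0.00068 35 47
bar left top u 281.6 286.5 yaw 7.92 x at y=-.015 0.5196 res 0.00018 43 47
reader foot u 374.4 364.0 yaw 7.86 x at y=-.015 0.5639 res 8e-05 61 61
reader top front u 401.6 381.2 yaw 9.42 x at y=-.015 0.5664 res 0.00059 20 61
reader top back u 519.4 482.2 yaw 7.66 x at y=-.015 0.6087 res 0.00013 61 61
```

View pics/w3c.png

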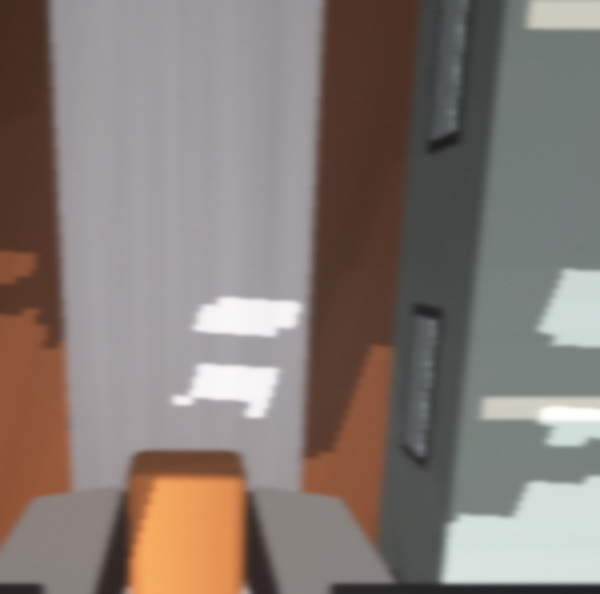

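Call:
step_arm([
  [[0.006, 0.006, 0, 0, 0, 0], [0.0025, 0.004, 0, 0, 0, 0], [0, 0.002, 0, 0, 0, 0], [0, 0, 0, 0, 0, 0], [0, 0, 0, 0, 0, 0]],
])

```text
time_s: 16.92
ee_pos: [0.5442, -0.0202, 0.016]
eef_rot: [-1.691, 1.563, -3.125]
force: [-25.2, -2.9, 11.7]
grip_width: 0.0136
```

Call:
step_arm([
  [[0, 0.001, 0, 0, 0, 0], [0, 0, 0, 0, 0, 0], [0, 0.0007, 0, 0, 0, 0], [0, 0, 0, 0, 0, 0], [0, 0, 0, 0, 0, 0]],
])

```text
time_s: 17.55
ee_pos: [0.5441, -0.0202, 0.016]
eef_rot: [-1.686, 1.559, -3.12]
force: [-42.0, -5.7, 22.8]
grip_width: 0.0133
```

```bash
python3 - <<'E'
from h import *
plan([.548,-.02,.015],7.8)
E
```

```text
pos [ 0.5441 -0.0202  0.016 ] jaw yaw 7.8 t 17.6 q [-0.1   0.53  1.69 -0.    0.94 -0.24] w 0.013 F [-42.   -5.7  22.8]
 tool-frame shift (no turn) mm [1.  3.9 0.4]
 jaw yaw->7.8: tool rx 0.0 deg ; q6 turn approx  shift after turn mm [1.  3.9 0.4]
 jaw yaw->187.8: tool rx -180.0 deg ; q6 turn approx  shift after turn mm [ 1.  -3.9 -0.4]
 toolx [-1.190e-02 -3.000e-04 -9.999e-01]
```

Call:
step_arm([
  [[-0.0005, -0.0023, 0, 0, 0, 0], [0, 0, 0, 0, 0, 0], [0, 0, 0, 0, 0, 0]],
])

```text
time_s: 17.92
ee_pos: [0.5441, -0.0202, 0.0161]
eef_rot: [-1.703, 1.565, -3.137]
force: [-16.7, -3.1, 1.1]
grip_width: 0.0136
```

Call:
step_arm([
  [[0, 0, 0, 0, 0, 0], [0, 0, 0, 0, 0, 0], [0, 0, 0, 0, 0, 0], [0, 0, 0, 0, 0, 0]],
], fingers=0.05)

```text
time_s: 18.42
ee_pos: [0.5356, -0.0213, 0.0165]
eef_rot: [-1.676, 1.544, -3.11]
force: [-97.3, -14.6, 64.1]
grip_width: 0.0303
```

Call:
step_arm([
  [[-0.015, 0, 0, 0, 0, 0], [-0.03, 0, 0, 0, 0, 0], [-0.04, 0, 0, 0, 0, 0], [-0.04, 0, 0, 0, 0, 0], [-0.04, 0, 0, 0, 0, 0], [0, 0, 0, 0, 0, 0]],
])

```text
time_s: 19.18
ee_pos: [0.548, -0.0202, 0.1854]
eef_rot: [1.333, 1.564, -0.101]
force: [-0.3, -0.4, -0.7]
grip_width: 0.0501
```

```bash
python3 - <<'E'
from h import *
plan([.548,-.02,.015],7.8)
c=grab('wrist','w4.png')
E
```

```text
pos [ 0.548  -0.0202  0.1854] jaw yaw 7.8 t 19.2 q [-0.1   0.31  1.56  0.    1.27 -0.24] w 0.050 F [-0.3 -0.4 -0.7]
 tool-frame shift (no turn) mm [170.4  -1.1  -0.4]
 jaw yaw->7.8: tool rx 0.0 deg ; q6 turn approx  shift after turn mm [170.4  -0.   -0.2]
 jaw yaw->187.8: tool rx -180.0 deg ; q6 turn approx  shift after turn mm [170.4   0.    0.2]
 toolx [ 6.5e-03 -7.0e-04 -1.0e+00]
```

View pics/w4.png

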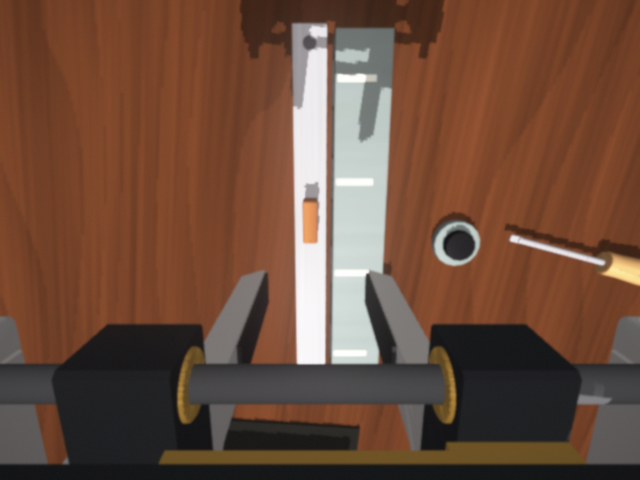

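The straightedge lies parallel at u≈294–327, beside the reader at 332. While opening, the front finger pressed on the reader and the force rose to 97 N, so I'll check the gap.

```bash
cat >> h.py <<'E'
def edge(c,g,rows,lo,hi,f,z,name):
    P=[]
    for v in rows:
        s=f(g[v,lo:hi]); d=np.diff(s); k=np.argmax(np.abs(d)); a=max(0,k-2); w=np.abs(d[a:k+3]); u=lo+a+(w*np.arange(len(w))).sum()/w.sum()+.5
        P.append([*onz(c,u,v,z)[:2],u])
    P=np.array(P); m=np.polyfit(P[:,1],P[:,0],1)
    for t in (.003,.0015,.001):
        res=P[:,0]-np.polyval(m,P[:,1]); ok=np.abs(res)<t; m=np.polyfit(P[ok,1],P[ok,0],1)
    print(name,'u',P[0,2].round(1),P[-1,2].round(1),'yaw',-np.degrees(np.arctan(m[0])).round(2),'x at y=-.015',np.polyval(m,-.015).round(4),ok.sum(),len(ok))
    return m
rb=lambda p:(p[:,0]-p[:,2]); br=lambda p:p.sum(1)
E
python3 - <<'E'
from h import *
c=grab('wrist'); im=c['pixels']; g=cv2.GaussianBlur(im,(3,3),0).astype(int)
a=cv2.resize(cv2.cvtColor(im[20:360,280:400],cv2.COLOR_RGB2BGR),None,fx=6,fy=1.7); cv2.imwrite('pics/w4c.png',a)
edge(c,g,range(30,260,4),285,302,rb,.010,'bar left')
edge(c,g,range(50,260,4),320,330,br,.010,'bar right')
edge(c,g,range(50,260,4),327,337,br,.055,'reader top front')
edge(c,g,range(40,260,4),375,398,rb,.055,'reader top back')
print(im[230,318:340].tolist())
c=grab('scene','s2.png'); im=c['pixels']
a=cv2.resize(cv2.cvtColor(im[200:320,230:420],cv2.COLOR_RGB2BGR),None,fx=4,fy=4); cv2.imwrite('pics/s2c.png',a)
E
```

```text
bar left u 292.6 295.8 yaw 7.87 x at y=-.015 0.5273 52 58
bar right u 327.8 327.0 yaw 8.03 x at y=-.015 0.5585 53 53
reader top front u 328.6 328.0 yaw 8.11 x at y=-.015 0.5578 53 53
reader top back u 395.7 385.4 yaw 7.93 x at y=-.015 0.6086 55 55
[[197, 146, 119], [204, 184, 178], [231, 227, 228], [240, 237, 239], [243, 240, 241], [242, 240, 241], [241, 239, 240], [239, 236, 237], [229, 222, 223], [199, 178, 174], [158, 122, 110], [139, 95, 76], [133, 91, 72], [121, 89, 74], [106, 89, 81], [103, 101, 97], [133, 137, 135], [173, 181, 178], [199, 208, 205], [207, 216, 214], [208, 217, 214], [209, 219, 215]]
```

View pics/w4c.png

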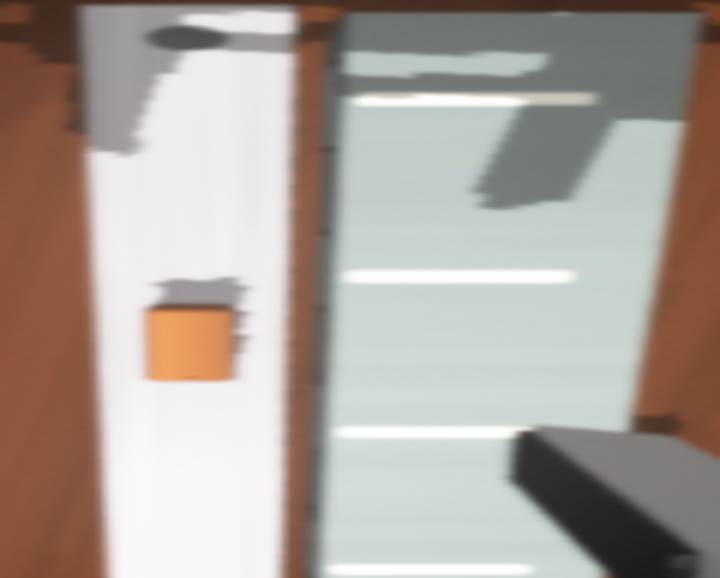

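View pics/s2c.png

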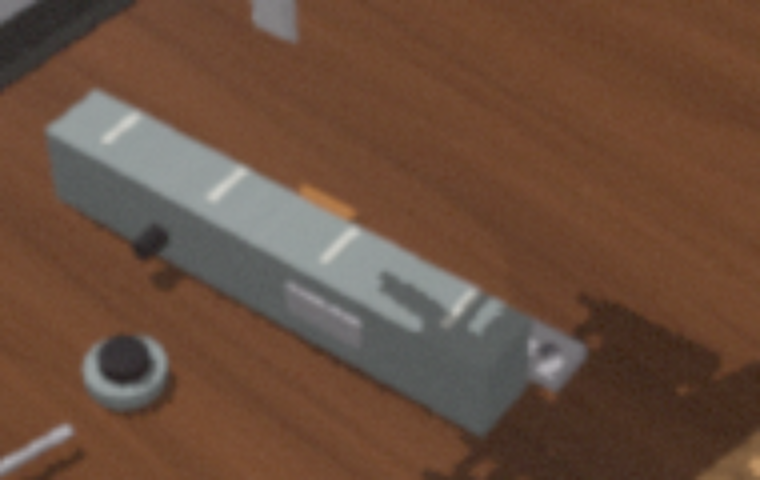

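Gap is about 5 mm: the front finger met the reader before the bar did. I'll push the bar home from behind its grip with closed fingers.

Call:
step_arm([
  [[0, -0.032, 0, 0, 0, 0], [0.03, 0, 0, 0, 0, 0], [0.045, 0, 0, 0, 0, 0], [0.045, 0, 0, 0, 0, 0], [0.03, 0, 0, 0, 0, 0], [0.015, 0, 0, 0, 0, 0], [0.004, 0, 0, 0, 0, 0], [0, 0, 0, 0, 0, 0]],
], fingers=0.0, squeeze=20)

```text
time_s: 20.32
ee_pos: [0.515, -0.0245, 0.0135]
eef_rot: [1.313, 1.57, -0.121]
force: [0.4, -0.2, 0.9]
grip_width: -0.0001
```

Call:
step_arm([
  [[0, 0.002, 0, 0, 0, 0], [0, 0.002, 0, 0, 0, 0], [0, 0, 0, 0, 0, 0]],
])

```text
time_s: 20.7
ee_pos: [0.5189, -0.0238, 0.0133]
eef_rot: [1.344, 1.57, -0.09]
force: [0.3, -0.4, -0.1]
grip_width: 0.0007
```

```bash
python3 - <<'E'
from h import *
plan([.548,-.02,.015],7.8)
c=grab('wrist','w5.png')
E
```

```text
pos [ 0.5189 -0.0238  0.0133] jaw yaw 7.8 t 20.7 q [-0.12  0.48  1.77  0.    0.89 -0.25] w 0.001 F [ 0.3 -0.4 -0.1]
 tool-frame shift (no turn) mm [-1.7 29.3  0.1]
 jaw yaw->7.8: tool rx 0.0 deg ; q6 turn approx  shift after turn mm [-1.7 29.3  0.1]
 jaw yaw->187.8: tool rx -180.0 deg ; q6 turn approx  shift after turn mm [ -1.7 -29.3  -0.1]
 toolx [ 6.e-04 -1.e-04 -1.e+00]
```

View pics/w5.png

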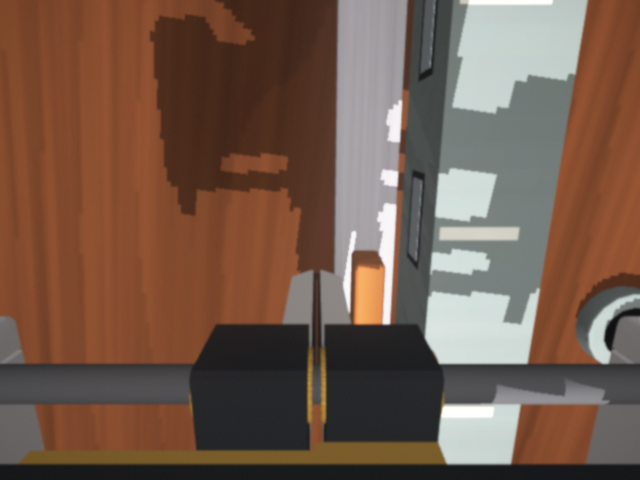

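Fingers sit just behind the grip (355–383, 290), and a thin gap is left at u≈403. Pushing slowly.

Call:
step_arm([
  [[0, 0.002, 0, 0, 0, 0], [0, 0.002, 0, 0, 0, 0], [0, 0.001, 0, 0, 0, 0], [0, 0, 0, 0, 0, 0]],
])

```text
time_s: 21.25
ee_pos: [0.5236, -0.0232, 0.0129]
eef_rot: [-2.047, 1.571, 2.802]
force: [-0.6, 1.0, -0.2]
grip_width: 0.0002
```

Call:
step_arm([
  [[0, 0.001, 0, 0, 0, 0], [0, 0.001, 0, 0, 0, 0], [0, 0, 0, 0, 0, 0]],
])

```text
time_s: 21.62
ee_pos: [0.5252, -0.0229, 0.0129]
eef_rot: [-1.707, 1.57, -3.141]
force: [-5.0, -0.1, 2.7]
grip_width: 0.0003
```

```bash
python3 - <<'E'
from h import *
c=grab('wrist','w6.png')
E
```

```text
(no output)
```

View pics/w6.png

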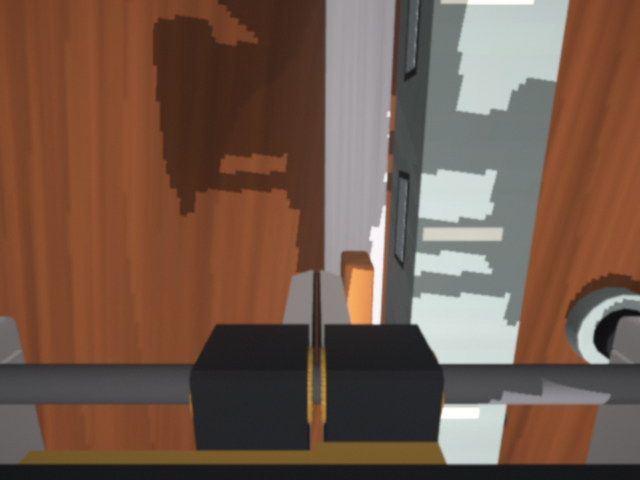

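Call:
step_arm([
  [[0, 0.001, 0, 0, 0, 0], [0, 0.001, 0, 0, 0, 0], [0, 0, 0, 0, 0, 0]],
])

```text
time_s: 22.05
ee_pos: [0.5276, -0.0226, 0.0129]
eef_rot: [-2.18, 1.571, 2.669]
force: [-2.6, -0.0, 1.1]
grip_width: 0.0003
```

Call:
step_arm([
  [[0, 0.001, 0, 0, 0, 0], [0, 0, 0, 0, 0, 0], [0, 0, 0, 0, 0, 0]],
])

```text
time_s: 22.42
ee_pos: [0.5286, -0.0225, 0.0129]
eef_rot: [1.76, 1.571, 0.325]
force: [-2.5, -0.0, -0.3]
grip_width: 0.0006
```

Call:
step_arm([
  [[0, 0.001, 0, 0, 0, 0], [0, 0, 0, 0, 0, 0], [0, 0, 0, 0, 0, 0]],
])

```text
time_s: 22.8
ee_pos: [0.5294, -0.0224, 0.0129]
eef_rot: [-1.666, 1.57, -3.101]
force: [-5.8, -0.7, 0.8]
grip_width: 0.0004
```

```bash
python3 - <<'E'
from h import *
c=grab('wrist','w7.png')
E
```

```text
(no output)
```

View pics/w7.png

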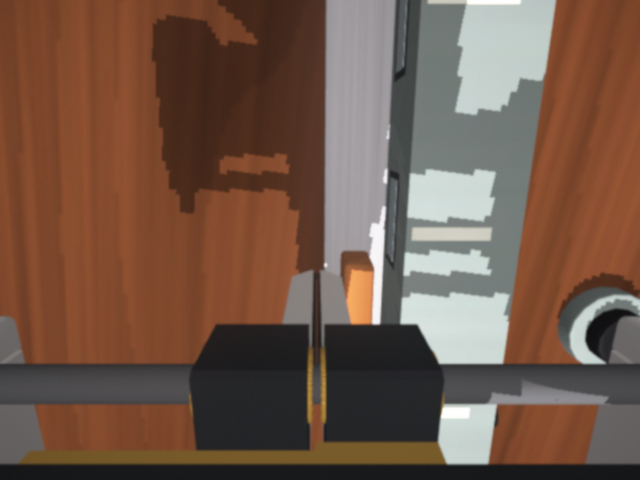

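Gap is almost closed. One or two more millimetres should bring contact.

Call:
step_arm([
  [[0, 0.001, 0, 0, 0, 0], [0, 0, 0, 0, 0, 0], [0, 0, 0, 0, 0, 0]],
])

```text
time_s: 23.22
ee_pos: [0.5295, -0.0224, 0.0129]
eef_rot: [-1.671, 1.568, -3.106]
force: [-13.3, -1.6, 8.5]
grip_width: 0.0005
```

Call:
step_arm([
  [[0, 0.0007, 0, 0, 0, 0], [0, 0, 0, 0, 0, 0], [0, 0, 0, 0, 0, 0]],
])

```text
time_s: 23.6
ee_pos: [0.5295, -0.0223, 0.013]
eef_rot: [-1.673, 1.566, -3.108]
force: [-18.7, -2.9, 12.8]
grip_width: 0.0003
```

Contact is firm at 18 N with the position stopped. Back off and lift.

Call:
step_arm([
  [[0, -0.003, 0, 0, 0, 0], [0, -0.008, 0, 0, 0, 0], [-0.02, 0, 0, 0, 0, 0], [-0.04, 0, 0, 0, 0, 0], [-0.05, 0, 0, 0, 0, 0], [-0.05, 0, 0, 0, 0, 0], [0, 0.03, 0, 0, 0, 0], [0, 0.01, 0, 0, 0, 0], [0, 0, 0, 0, 0, 0]],
])

```text
time_s: 24.72
ee_pos: [0.5595, -0.0181, 0.1719]
eef_rot: [-1.828, 1.569, 3.021]
force: [-0.7, -0.7, 0.1]
grip_width: 0.0006
```

```bash
python3 - <<'E'
from h import *
c=grab('wrist','w8.png'); im=c['pixels']; g=cv2.GaussianBlur(im,(3,3),0).astype(int)
plan([0,0,0])
a=cv2.resize(cv2.cvtColor(im[20:360,270:420],cv2.COLOR_RGB2BGR),None,fx=5,fy=1.7); cv2.imwrite('pics/w8c.png',a)
c=grab('top','t5.png')
E
```

```text
pos [ 0.5592 -0.0182  0.172 ] jaw yaw 7.8 t 24.8 q [-0.1   0.35  1.53 -0.    1.26 -0.23] w 0.001 F [-1.   0.3 -0.7]
 tool-frame shift (no turn) mm [ 172.9 -551.3  -94.1]
 toolx [-1.7e-03  2.0e-04 -1.0e+00]
```

View pics/w8c.png

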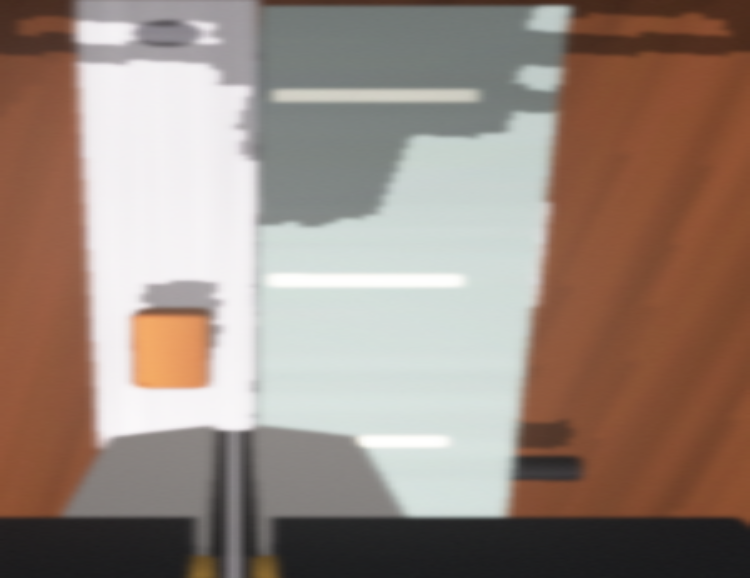

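View pics/t5.png

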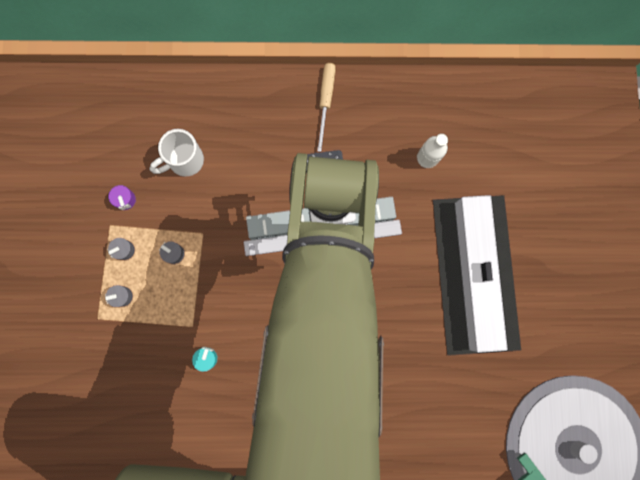

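Straightedge is flush and parallel, with no wood showing at u≈258 in the crop. The pots haven't moved. Now measuring them.

```bash
python3 - <<'E'
from h import *
c=grab('top')
for n,a,b in [('A',(172,302),(130,320)),('B',(398,318),(360,290)),('C',(160,511),(114,519))]:
    p=onz(c,a[0]/4.4+79.6,a[1]/4.4+179.6,.041); q=onz(c,b[0]/4.4+79.6,b[1]/4.4+179.6,.041); d=q-p
    print(n,p.round(4),'tag yaw',np.degrees(np.arctan2(d[1],d[0])).round(1),np.hypot(*d[:2]).round(3))
yr=np.radians(7.8); ex=np.array([np.cos(yr),np.sin(yr),0]); ey=np.array([-np.sin(yr),np.cos(yr),0])
for i,y in enumerate((-.12,-.04,.04,.12)): print('win',i,(np.array([.5846,-.015,0])-.0765*ex+y*ey).round(4))
plan([.5275,.326,.2],56-90)
E
```

```text
A [0.5209 0.4057 0.041 ] tag yaw 113.8 0.021
B [0.513  0.2996 0.041 ] tag yaw 53.7 0.023
C [0.4227 0.4074 0.041 ] tag yaw 99.7 0.021
win 0 [ 0.5251 -0.1443  0.    ]
win 1 [ 0.5142 -0.065   0.    ]
win 2 [0.5034 0.0142 0.    ]
win 3 [0.4925 0.0935 0.    ]
pos [ 0.5592 -0.0183  0.1724] jaw yaw 7.8 t 24.9 q [-0.1   0.35  1.53  0.    1.26 -0.23] w 0.000 F [-0.6 -0.1 -0.6]
 tool-frame shift (no turn) mm [ -27.6   15.3 -345.4]
 jaw yaw->-34.0: tool rx 41.8 deg ; q6 turn approx  shift after turn mm [ -27.6 -218.8 -267.7]
 jaw yaw->146.0: tool rx -138.2 deg ; q6 turn approx  shift after turn mm [-27.6 218.8 267.7]
 toolx [-1.2e-03  1.0e-04 -1.0e+00]
```

Call:
step_arm([
  [[-0.005, -0.0004, -0.0535, 0, 0, 0], [-0.005, -0.0004, -0.0535, 0, 0, 0], [-0.005, -0.0004, -0.0535, 0, 0, 0], [-0.005, -0.0004, -0.0535, 0, 0, 0], [-0.005, -0.0005, -0.0535, 0, 0, 0], [0, -0.0005, -0.0535, 0, 0, 0], [0, 0, 0, 8.8, 0, 0], [0, 0, 0, 8.8, 0, 0], [0, 0, 0, 8.8, 0, 0], [0, 0, 0, 8.8, 0, 0], [0, 0, 0, 8.8, 0, 0], [0, 0, 0, 0, 0, 0]],
], fingers=0.075)

```text
time_s: 26.38
ee_pos: [0.5135, 0.2992, 0.1978]
eef_rot: [-0.467, 1.57, -2.668]
force: [0.5, 0.2, -0.4]
grip_width: 0.0748
```

```bash
python3 - <<'E'
from h import *
plan([.513,.2996,.009],53.7-90)
c=grab('wrist','w9.png')
E
```

```text
pos [0.5135 0.2992 0.1978] jaw yaw -36.1 t 26.4 q [ 0.47  0.4   1.4  -0.    1.34  1.1 ] w 0.075 F [ 0.5  0.2 -0.4]
 tool-frame shift (no turn) mm [ 1.888e+02 -6.000e-01 -1.000e-01]
 jaw yaw->-36.3: tool rx 0.2 deg ; q6 turn approx  shift after turn mm [ 1.888e+02 -6.000e-01 -1.000e-01]
 jaw yaw->143.7: tool rx -179.8 deg ; q6 turn approx  shift after turn mm [1.888e+02 6.000e-01 1.000e-01]
 toolx [-3.e-04 -1.e-04 -1.e+00]
```

View pics/w9.png

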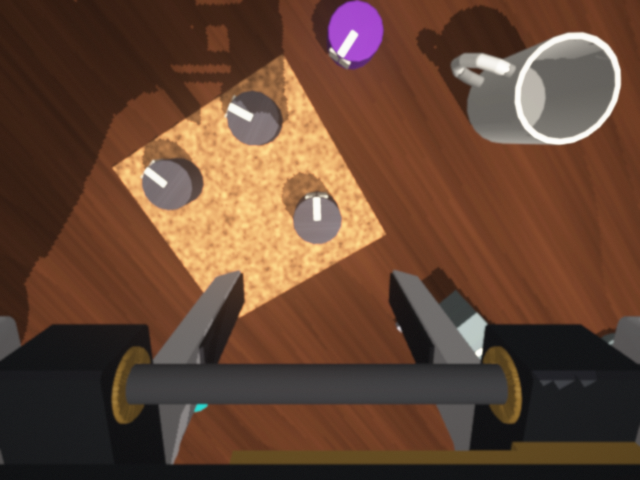

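Pot B is at (317,217), with its line pointing straight up in the wrist frame. Pots A (253,117) and C (168,184) are also clear, and purple is at (355,30).

```bash
cat >> h.py <<'E'
def potfit(c,u0,v0,z,r=45,whatz=None):
    """top disc by grey mask + white line"""
    im=c['pixels']; v1,v2,u1,u2=[int(x) for x in (max(0,v0-r),v0+r,max(0,u0-r),u0+r)]
    sub=cv2.resize(im[v1:v2,u1:u2],None,fx=4,fy=4,interpolation=cv2.INTER_CUBIC)
    hsv=cv2.cvtColor(sub,cv2.COLOR_RGB2HSV); w=((hsv[...,1]<45)&(hsv[...,2]>165)).astype(np.uint8)
    n,l,st,ce=cv2.connectedComponentsWithStats(w)
    out=[]
    for i in range(1,n):
        if st[i,4]<150: continue
        ys,xs=np.nonzero(l==i); P=np.array([onz(c,(x+.5)/4-.5+u1,(y+.5)/4-.5+v1,z)[:2] for x,y in zip(xs,ys)],np.float32)
        rr=cv2.minAreaRect(P); m=P.mean(0); ev,E=np.linalg.eigh(np.cov((P-m).T))
        print('  white',ce[i].round(0),'area',st[i,4],'at',m.round(4),'dims',np.round(rr[1],4),'axis',np.degrees(np.arctan2(E[1,1],E[0,1])).round(1))
    return sub
E
python3 - <<'E'
from h import *
c=grab('wrist')
for n,u,v in (('B',317,217),('A',253,117),('C',168,184)):
    print(n,onz(c,u,v,.041).round(4)); s=potfit(c,u,v,.041,32)
    cv2.imwrite('pics/pot%s.png'%n,cv2.cvtColor(s,cv2.COLOR_RGB2BGR))
a=np.hstack([cv2.imread('pics/pot%s.png'%n) for n in 'BAC']); cv2.imwrite('pics/pots.png',a)
E
```

```text
B [0.5174 0.3018 0.041 ]
  white [130.  92.] area 3839 at [0.5227 0.3089] dims [0.0265 0.0132] axis 46.9
  white [92. 49.] area 239 at [0.5215 0.3221] dims [0.003  0.0057] axis 155.1
A [0.5244 0.4058 0.041 ]
  white [ 79. 109.] area 3880 at [0.5183 0.4155] dims [0.008  0.0225] axis 116.9
C [0.4261 0.4057 0.041 ]
  white [ 79. 100.] area 3459 at [0.4213 0.4173] dims [0.0114 0.0223] axis 104.0
```

View pics/pots.png

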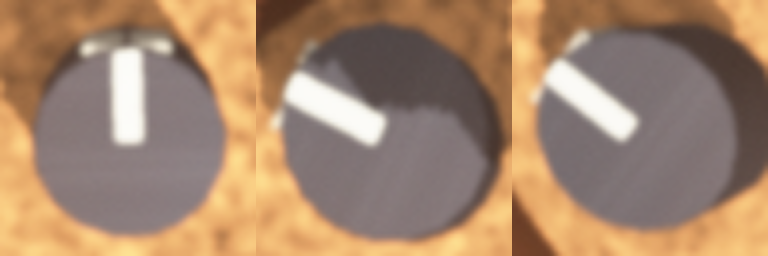

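```bash
python3 - <<'E'
from h import *
c=grab('wrist')
for n,u,v,a,b in (('B',317,217,(130,141),(126,52)),('A',253,117,(121,131),(40,87)),('C',168,184,(117,128),(43,70))):
    f=lambda p:onz(c,(p[0]+.5)/4-.5+u-32,(p[1]+.5)/4-.5+v-32,.041)
    p,q=f(a),f(b);d=q-p
    print(n,p.round(4),np.degrees(np.arctan2(d[1],d[0])).round(1),np.hypot(*d[:2]).round(4))
    if n=='B': plan([p[0],p[1],.009],np.degrees(np.arctan2(d[1],d[0]))-90)
E
```

```text
B [0.5159 0.2996 0.041 ] 56.6 0.0208
pos [0.5136 0.2993 0.1979] jaw yaw -36.0 t 26.5 q [ 0.47  0.41  1.4  -0.    1.34  1.09] w 0.075 F [-0.3  0.2  0.5]
 tool-frame shift (no turn) mm [188.9   1.7  -1.6]
 jaw yaw->-33.4: tool rx -2.6 deg ; q6 turn approx  shift after turn mm [188.9   1.8  -1.6]
 jaw yaw->146.6: tool rx 177.4 deg ; q6 turn approx  shift after turn mm [188.9  -1.8   1.6]
 toolx [-1.e-04 -0.e+00 -1.e+00]
A [0.5227 0.4067 0.041 ] 116.1 0.0192
C [0.4241 0.4077 0.041 ] 103.7 0.02
```

Call:
step_arm([
  [[0.04, 0.001, -0.001, -2.4, 0, 0], [0.05, 0, 0, 0, 0, 0], [0.05, 0, 0, 0, 0, 0], [0.035, 0, 0, 0, 0, 0], [0.0125, 0, 0, 0, 0, 0], [0, 0, 0, 0, 0, 0]],
])

```text
time_s: 27.28
ee_pos: [0.5152, 0.2997, 0.0107]
eef_rot: [-0.653, 1.571, -2.813]
force: [-0.8, -0.2, 0.7]
grip_width: 0.0751
```

Call:
step_arm([
  [[0, 0, 0, 0, 0, 0], [0, 0, 0, 0, 0, 0], [0, 0, 0, 0, 0, 0], [0, 0, 0, 0, 0, 0], [0, 0, 0, 0, 0, 0]],
], fingers=0.0, squeeze=45)

```text
time_s: 27.9
ee_pos: [0.5153, 0.2998, 0.011]
eef_rot: [2.745, 1.57, 0.585]
force: [-1.8, 0.3, 5.6]
grip_width: 0.0453
```

Call:
step_arm([
  [[-0.01, 0, 0, 0, 0, 0], [-0.03, 0, 0, 0, 0, 0], [-0.04, 0, 0, 0, 0, 0], [0, 0, 0, 0, 0, 0]],
])

```text
time_s: 28.4
ee_pos: [0.5164, 0.3003, 0.0936]
eef_rot: [2.616, 1.566, 0.456]
force: [0.2, 0.9, -3.0]
grip_width: 0.0454
```

```bash
python3 - <<'E'
from h import *
plan([.5142,-.065,.09],-82.2)
grab('wrist','w10.png')
E
```

```text
pos [0.5164 0.3003 0.0936] jaw yaw -33.8 t 28.4 q [ 0.47  0.51  1.5  -0.    1.13  1.06] w 0.045 F [ 0.2  0.9 -3. ]
 tool-frame shift (no turn) mm [  2.7 201.3 304.8]
 jaw yaw->-82.2: tool rx 48.4 deg ; q6 turn approx  shift after turn mm [  3.6 361.6  51.7]
 jaw yaw->97.8: tool rx -131.6 deg ; q6 turn approx  shift after turn mm [   3.6 -361.6  -51.7]
 toolx [ 0.0046  0.0023 -1.    ]
```

View pics/w10.png

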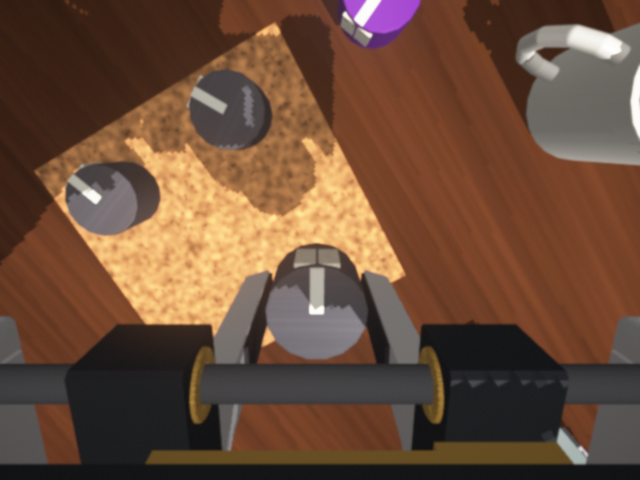

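Pot B is held with its tag line straight (317,290). Carrying it to window 1.

Call:
step_arm([
  [[0, 0.0252, 0.0381, 0, 0, 0], [0, 0.0252, 0.0381, 0, 0, 0], [0, 0.0252, 0.0381, 0, 0, 0], [0, 0.0252, 0.0381, 0, 0, 0], [0, 0.0252, 0.0381, 0, 0, 0], [0, 0.0252, 0.0381, 0, 0, 0], [0, 0.0252, 0.0381, 0, 0, 0], [0, 0.0252, 0.0381, 0, 0, 0], [0, 0, 0, 0, 0, 0]],
])

```text
time_s: 29.58
ee_pos: [0.5122, -0.068, 0.0889]
eef_rot: [-1.09, 1.568, 3.03]
force: [0.3, 0.3, -3.4]
grip_width: 0.0455
```

Call:
step_arm([
  [[0, 0, 0, 9.7, 0, 0], [0, 0, 0, 9.7, 0, 0], [0, 0, 0, 9.7, 0, 0], [0, 0, 0, 9.7, 0, 0], [0, 0, 0, 9.6, 0, 0], [0, 0, 0, 0, 0, 0]],
])

```text
time_s: 30.32
ee_pos: [0.5127, -0.0649, 0.0895]
eef_rot: [-0.397, 1.569, 2.882]
force: [-1.0, -0.0, -3.0]
grip_width: 0.0453
```

```bash
cat >> h.py <<'E'
YR=np.radians(7.85); EX=np.array([np.cos(YR),np.sin(YR),0]); EY=np.array([-np.sin(YR),np.cos(YR),0]); RC=np.array([.5855,-.015,0])
def slot(i,x=-.0765,z=0.): 
    p=RC+x*EX+(-.12+.08*i)*EY; p[2]=z; return p
E
python3 - <<'E'
from h import *
plan(slot(1,-.0795,.010),-82.15)
grab('wrist','w11.png')
E
```

```text
pos [ 0.5127 -0.0649  0.0895] jaw yaw -82.1 t 30.3 q [-0.2   0.36  1.74  0.    1.05  1.24] w 0.045 F [-1. -0. -3.]
 tool-frame shift (no turn) mm [79.5  0.6  0.4]
 jaw yaw->-82.2: tool rx 0.1 deg ; q6 turn approx  shift after turn mm [79.5  0.5  0.5]
 jaw yaw->97.8: tool rx -179.9 deg ; q6 turn approx  shift after turn mm [79.5 -0.5 -0.5]
 toolx [-1.8e-03  5.0e-04 -1.0e+00]
```

View pics/w11.png

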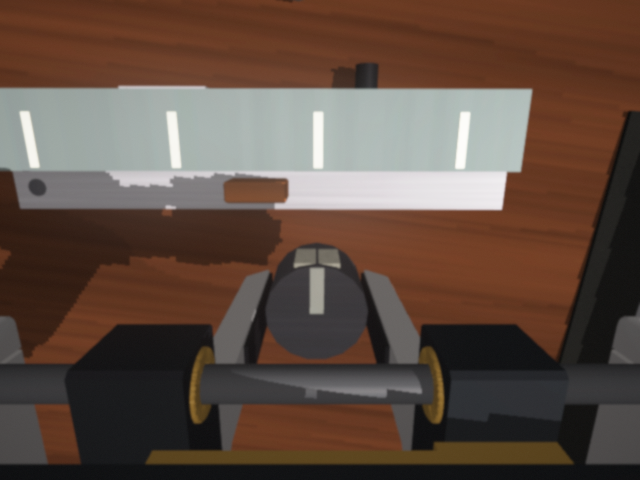

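The pot is lined up with window 1's tick at (318,140). Lowering, then advancing.

Call:
step_arm([
  [[0.03, 0, 0, 0, 0, 0], [0.03, 0, 0, 0, 0, 0], [0.015, 0, 0, 0, 0, 0], [0.005, 0, 0, 0, 0, 0], [0.001, 0, 0, 0, 0, 0], [0, 0, -0.002, 0, 0, 0], [0, 0, -0.001, 0, 0, 0], [0, 0, 0, 0, 0, 0]],
])

```text
time_s: 31.38
ee_pos: [0.5164, -0.0654, 0.0098]
eef_rot: [2.817, 1.57, -0.188]
force: [0.2, 0.1, -3.1]
grip_width: 0.0455
```

```bash
python3 - <<'E'
from h import *
plan(slot(1,-.075,.0085),-82.15)
grab('wrist','w12.png')
E
```

```text
pos [ 0.5164 -0.0654  0.0098] jaw yaw -82.2 t 31.4 q [-0.2   0.49  1.77  0.    0.88  1.24] w 0.046 F [ 0.2  0.1 -3.1]
 tool-frame shift (no turn) mm [ 1.3 -0.5 -0.3]
 jaw yaw->-82.2: tool rx -0.0 deg ; q6 turn approx  shift after turn mm [ 1.3 -0.5 -0.3]
 jaw yaw->97.8: tool rx 180.0 deg ; q6 turn approx  shift after turn mm [1.3 0.5 0.3]
 toolx [ 6.e-04 -1.e-04 -1.e+00]
```

View pics/w12.png

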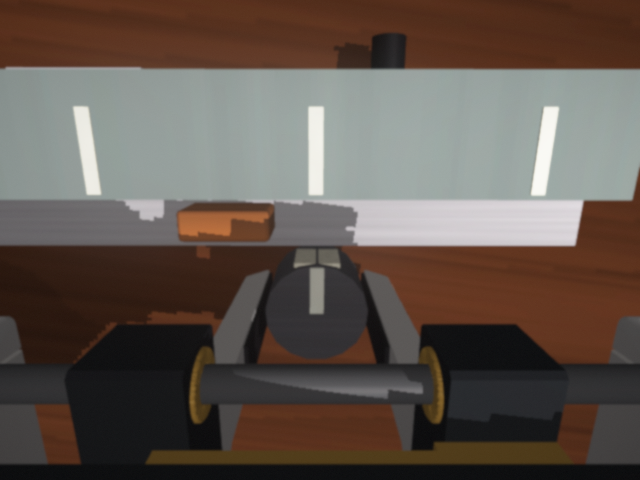

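Call:
step_arm([
  [[0.0015, 0, 0, 0, 0, 0], [0, 0, 0, 0, 0, 0]],
])

```text
time_s: 31.68
ee_pos: [0.5162, -0.0654, 0.008]
eef_rot: [2.918, 1.571, -0.087]
force: [0.2, -0.7, -0.2]
grip_width: 0.0456
```

Call:
step_arm([
  [[0, 0, 0, 0, 0, 0], [0, 0, 0, 0, 0, 0], [0, 0, 0, 0, 0, 0]],
], fingers=0.062)

```text
time_s: 32.05
ee_pos: [0.5162, -0.0654, 0.008]
eef_rot: [2.597, 1.571, -0.408]
force: [0.3, -0.1, -0.2]
grip_width: 0.0617
```

Call:
step_arm([
  [[-0.015, 0, 0, 0, 0, 0], [-0.03, 0, 0, 0, 0, 0], [-0.05, 0, 0, 0, 0, 0], [-0.05, 0, 0, 0, 0, 0], [-0.04, 0, 0, 0, 0, 0], [0, 0, 0, 0, 0, 0]],
], fingers=0.062)

```text
time_s: 32.8
ee_pos: [0.5172, -0.0655, 0.1969]
eef_rot: [2.811, 1.564, -0.195]
force: [-0.3, -0.4, -0.3]
grip_width: 0.0619
```

```bash
python3 - <<'E'
from h import *
plan([.5227,.4062,.195],115.8-90)
c=grab('wrist','w13.png')
a=cv2.cvtColor(c['pixels'],cv2.COLOR_RGB2BGR)[80:280,230:400]; cv2.imwrite('pics/w13c.png',cv2.resize(a,None,fx=3.5,fy=3,interpolation=cv2.INTER_CUBIC))
grab('top','t6.png')
E
```

```text
pos [ 0.5172 -0.0655  0.1969] jaw yaw -82.2 t 32.8 q [-0.2   0.24  1.62  0.    1.28  1.24] w 0.062 F [-0.3 -0.4 -0.3]
 tool-frame shift (no turn) mm [   1.3 -466.6  -69.6]
 jaw yaw->25.8: tool rx -108.0 deg ; q6 turn approx  shift after turn mm [   1.9  210.3 -422.3]
 jaw yaw->205.8: tool rx 72.0 deg ; q6 turn approx  shift after turn mm [   1.9 -210.3  422.3]
 toolx [ 0.0062 -0.0012 -1.    ]
```

View pics/w13.png

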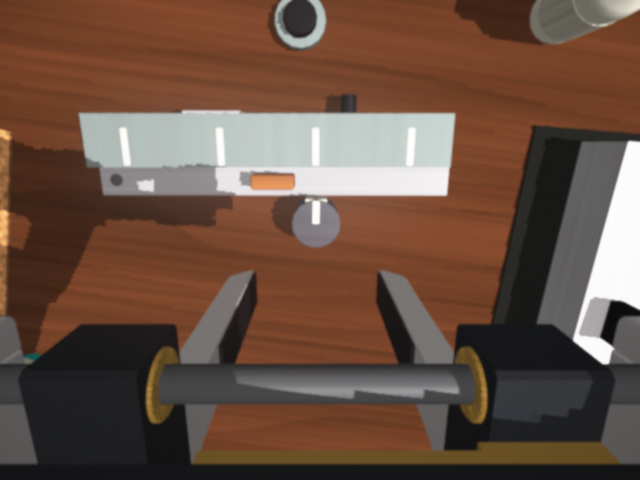

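View pics/t6.png

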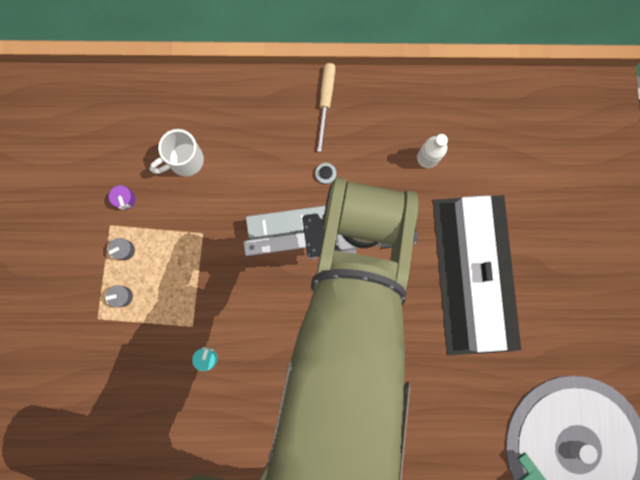

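Pot B stands square at window 1 (316,222), and the straightedge is centred within 1 mm. Going to pot A.

Call:
step_arm([
  [[0, -0.0583, -0.0087, 0, 0, 0], [0, -0.0583, -0.0087, 0, 0, 0], [0, -0.0583, -0.0087, 0, 0, 0], [0, -0.0583, -0.0087, 0, 0, 0], [0, -0.0583, -0.0087, 0, 0, 0], [0, -0.0583, -0.0087, 0, 0, 0], [0, -0.0583, -0.0087, 0, 0, 0], [0, -0.0583, -0.0087, 0, 0, 0]],
], fingers=0.075)

```text
time_s: 33.9
ee_pos: [0.521, 0.4078, 0.1914]
eef_rot: [0.492, 1.568, -2.513]
force: [1.7, -0.3, 0.5]
grip_width: 0.0751
```

Call:
step_arm([
  [[0, 0, 0, -9.8, 0, 0], [0, 0, 0, -9.8, 0, 0], [0, 0, 0, -9.8, 0, 0], [0, 0, 0, -9.8, 0, 0], [0, 0, 0, -9.8, 0, 0], [0, 0, 0, -9.8, 0, 0], [0, 0, 0, -9.8, 0, 0], [0, 0, 0, -9.8, 0, 0], [0, 0, 0, -9.8, 0, 0], [0, 0, 0, -9.8, 0, 0], [0, 0, 0, -9.8, 0, 0], [0, 0, 0, 0, 0, 0]],
])

```text
time_s: 35.4
ee_pos: [0.5213, 0.4059, 0.1915]
eef_rot: [-1.421, 1.568, -2.546]
force: [0.0, -0.1, -0.2]
grip_width: 0.0748
```

```bash
python3 - <<'E'
from h import *
plan([.5227,.4062,.009],115.8-90)
c=grab('wrist','w14.png')
a=cv2.cvtColor(c['pixels'],cv2.COLOR_RGB2BGR)[180:260,270:370]; cv2.imwrite('pics/w14c.png',cv2.resize(a,None,fx=6,fy=6,interpolation=cv2.INTER_CUBIC))
E
```

```text
pos [0.5213 0.4059 0.1915] jaw yaw 25.5 t 35.4 q [0.61 0.56 1.18 0.   1.4  0.16] w 0.075 F [ 0.  -0.1 -0.2]
 tool-frame shift (no turn) mm [182.5   1.8   0.3]
 jaw yaw->25.8: tool rx -0.3 deg ; q6 turn approx  shift after turn mm [182.5   1.4   0.3]
 jaw yaw->205.8: tool rx 179.7 deg ; q6 turn approx  shift after turn mm [182.5  -1.4  -0.3]
 toolx [-0.002  -0.0013 -1.    ]
```

View pics/w14.png

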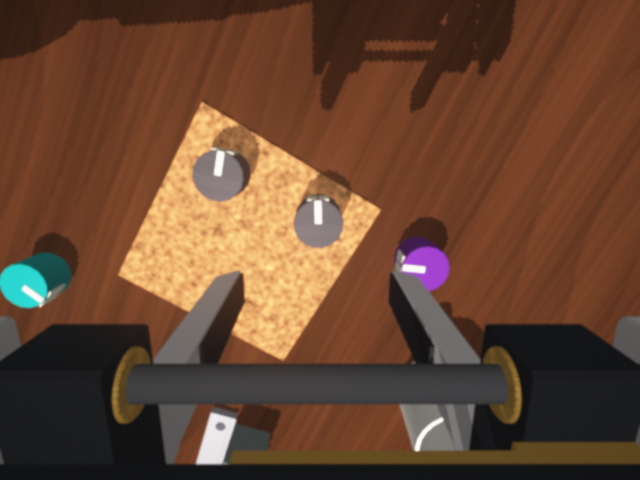

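View pics/w14c.png

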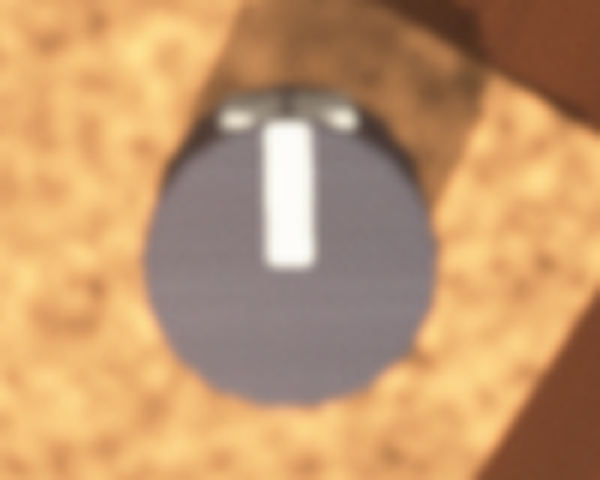

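Pot A is at (318,222), line straight and spacing to purple ample. Checking its centre, then grasping.

```bash
python3 - <<'E'
from h import *
c=grab('wrist'); p=onz(c,270+290/6-.5,180+266/6-.5,.041); print(p.round(4)); plan([p[0],p[1],.0105])
for u,v in ((218,176),): print('C',onz(c,u,v,.041).round(4))
E
```

```text
[0.5237 0.4053 0.041 ]
pos [0.5215 0.406  0.1921] jaw yaw 25.4 t 35.5 q [0.61 0.56 1.18 0.   1.4  0.16] w 0.075 F [0.4 1.3 0.8]
 tool-frame shift (no turn) mm [181.6   2.    1.6]
 toolx [-1.1e-03 -8.0e-04 -1.0e+00]
C [0.4253 0.4065 0.041 ]
```

Call:
step_arm([
  [[0.04, 0.001, 0, 0, 0, 0], [0.05, 0, 0, 0, 0, 0], [0.05, 0, 0, 0, 0, 0], [0.03, 0, 0, 0, 0, 0], [0.011, 0, 0, 0, 0, 0], [0, 0, 0, 0, 0, 0]],
])

```text
time_s: 36.25
ee_pos: [0.5226, 0.4067, 0.012]
eef_rot: [-1.525, 1.57, -2.65]
force: [-0.1, -0.3, 0.6]
grip_width: 0.075
```

Call:
step_arm([
  [[0, 0, 0, 0, 0, 0], [0, 0, 0, 0, 0, 0], [0, 0, 0, 0, 0, 0], [0, 0, 0, 0, 0, 0], [0, 0, 0, 0, 0, 0]],
], fingers=0.0, squeeze=45)

```text
time_s: 36.88
ee_pos: [0.5228, 0.4067, 0.0125]
eef_rot: [1.736, 1.57, 0.612]
force: [-1.4, -1.5, 6.4]
grip_width: 0.0453
```

Call:
step_arm([
  [[-0.01, 0, 0, 0, 0, 0], [-0.03, 0, 0, 0, 0, 0], [-0.04, 0, 0, 0, 0, 0], [-0.02, 0, 0, 0, 0, 0], [0, 0, 0, 0, 0, 0]],
])

```text
time_s: 37.5
ee_pos: [0.5229, 0.4068, 0.1129]
eef_rot: [1.739, 1.569, 0.615]
force: [-0.5, -0.4, -3.5]
grip_width: 0.0453
```

```bash
python3 - <<'E'
from h import *
plan(slot(2,-.0795,.1),-82.15)
grab('wrist','w15.png')
E
```

```text
pos [0.5229 0.4068 0.1129] jaw yaw 25.6 t 37.5 q [0.61 0.63 1.26 0.   1.25 0.16] w 0.045 F [-0.5 -0.4 -3.5]
 tool-frame shift (no turn) mm [  12.4 -189.5  345.1]
 jaw yaw->-82.2: tool rx 107.8 deg ; q6 turn approx  shift after turn mm [ 12.9 386.4  75.1]
 jaw yaw->97.8: tool rx -72.2 deg ; q6 turn approx  shift after turn mm [  12.9 -386.4  -75.1]
 toolx [ 0.0015  0.0011 -1.    ]
```

View pics/w15.png

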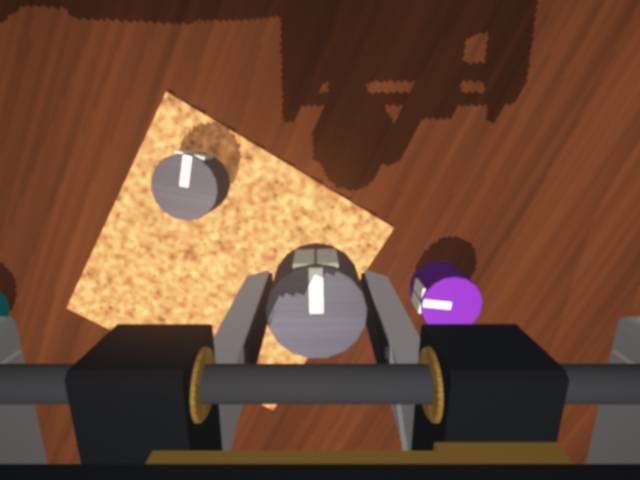

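Call:
step_arm([
  [[0, -0.0237, 0.0431, 0, 0, 0], [0, -0.0237, 0.0431, 0, 0, 0], [0, -0.0237, 0.0431, 0, 0, 0], [0, -0.0237, 0.0431, 0, 0, 0], [0, -0.0237, 0.0431, 0, 0, 0], [0, -0.0237, 0.0431, 0, 0, 0], [0, -0.0237, 0.0431, 0, 0, 0], [0, -0.0237, 0.0431, 0, 0, 0], [0, 0, 0, 0, 0, 0]],
])

```text
time_s: 38.67
ee_pos: [0.4997, 0.0112, 0.1104]
eef_rot: [-1.959, 1.568, -3.087]
force: [1.0, 0.5, -4.3]
grip_width: 0.0453
```

Call:
step_arm([
  [[0, 0, 0, 9.8, 0, 0], [0, 0, 0, 9.8, 0, 0], [0, 0, 0, 9.8, 0, 0], [0, 0, 0, 9.8, 0, 0], [0, 0, 0, 9.8, 0, 0], [0, 0, 0, 9.8, 0, 0], [0, 0, 0, 9.8, 0, 0], [0, 0, 0, 9.8, 0, 0], [0, 0, 0, 9.8, 0, 0], [0, 0, 0, 9.8, 0, 0], [0, 0, 0, 9.8, 0, 0], [0, 0, 0, 0, 0, 0]],
])

```text
time_s: 40.17
ee_pos: [0.5001, 0.0144, 0.1108]
eef_rot: [-0.234, 1.569, 3.046]
force: [1.1, -0.1, -3.4]
grip_width: 0.0451
```

```bash
python3 - <<'E'
from h import *
plan(slot(2,-.0795,.0115),-82.15)
grab('wrist','w16.png')
E
```

```text
pos [0.5001 0.0144 0.1108] jaw yaw -82.1 t 40.2 q [-0.04  0.29  1.76  0.    1.09  1.39] w 0.045 F [ 1.1 -0.1 -3.4]
 tool-frame shift (no turn) mm [99.3  0.8 -1.2]
 jaw yaw->-82.2: tool rx 0.1 deg ; q6 turn approx  shift after turn mm [99.3  0.8 -1. ]
 jaw yaw->97.8: tool rx -179.9 deg ; q6 turn approx  shift after turn mm [99.3 -0.8  1. ]
 toolx [-2.e-03  2.e-04 -1.e+00]
```

View pics/w16.png

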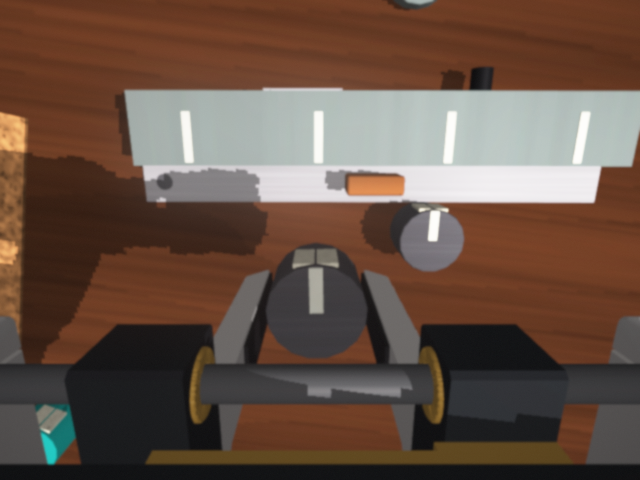

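Call:
step_arm([
  [[0.03, 0, 0, 0, 0, 0], [0.035, 0, 0, 0, 0, 0], [0.025, 0, 0, 0, 0, 0], [0.008, 0, 0, 0, 0, 0], [0.001, 0, -0.002, 0, 0, 0], [0, 0, -0.0015, 0, 0, 0], [0, 0, 0, 0, 0, 0]],
])

```text
time_s: 41.1
ee_pos: [0.5047, 0.0142, 0.0137]
eef_rot: [2.979, 1.569, -0.026]
force: [0.5, 0.2, -3.7]
grip_width: 0.0456
```

```bash
python3 - <<'E'
from h import *
plan(slot(2,-.0755,.0097),-82.15)
E
```

```text
pos [0.5047 0.0142 0.0137] jaw yaw -82.2 t 41.1 q [-0.04  0.45  1.81  0.    0.87  1.39] w 0.046 F [ 0.5  0.2 -3.7]
 tool-frame shift (no turn) mm [ 4.   0.  -0.5]
 jaw yaw->-82.2: tool rx -0.0 deg ; q6 turn approx  shift after turn mm [ 4.   0.  -0.5]
 jaw yaw->97.8: tool rx 180.0 deg ; q6 turn approx  shift after turn mm [ 4.  -0.   0.5]
 toolx [ 0.0014 -0.     -1.    ]
```

Call:
step_arm([
  [[0.003, 0, 0, 0, 0, 0], [0.001, 0, -0.0005, 0, 0, 0], [0, 0, 0, 0, 0, 0]],
])

```text
time_s: 41.48
ee_pos: [0.5044, 0.0142, 0.0095]
eef_rot: [-0.016, 1.57, -3.021]
force: [-6.6, 0.1, 8.0]
grip_width: 0.0454
```

Call:
step_arm([
  [[0, 0, 0, 0, 0, 0], [0, 0, 0, 0, 0, 0], [0, 0, 0, 0, 0, 0]],
], fingers=0.062)

```text
time_s: 41.85
ee_pos: [0.5048, 0.0143, 0.009]
eef_rot: [3.074, 1.57, 0.068]
force: [0.1, -1.0, -0.1]
grip_width: 0.0622
```

Call:
step_arm([
  [[-0.015, 0, 0, 0, 0, 0], [-0.03, 0, 0, 0, 0, 0], [-0.05, 0, 0, 0, 0, 0], [-0.05, 0, 0, 0, 0, 0], [-0.04, 0, 0, 0, 0, 0], [0, 0, 0, 0, 0, 0]],
])

```text
time_s: 42.6
ee_pos: [0.5058, 0.0142, 0.1978]
eef_rot: [2.967, 1.564, -0.039]
force: [0.0, 0.2, -0.9]
grip_width: 0.062
```

```bash
python3 - <<'E'
from h import *
plan([.4245,.407,.195],103-90)
c=grab('wrist','w17.png')
grab('top','t7.png')
E
```

```text
pos [0.5058 0.0142 0.1978] jaw yaw -82.2 t 42.6 q [-0.04  0.2   1.66  0.    1.27  1.39] w 0.062 F [ 0.   0.2 -0.9]
 tool-frame shift (no turn) mm [   2.2 -400.2   27.1]
 jaw yaw->13.0: tool rx -95.2 deg ; q6 turn approx  shift after turn mm [   2.8    9.2 -401. ]
 jaw yaw->193.0: tool rx 84.8 deg ; q6 turn approx  shift after turn mm [  2.8  -9.2 401. ]
 toolx [ 6.4e-03 -2.0e-04 -1.0e+00]
```

View pics/w17.png

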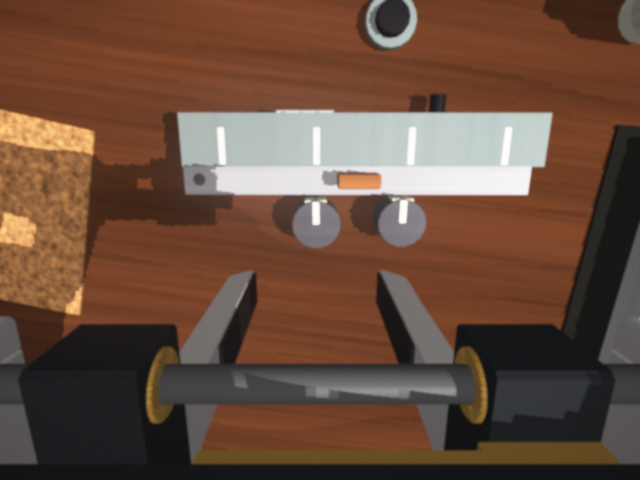

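View pics/t7.png

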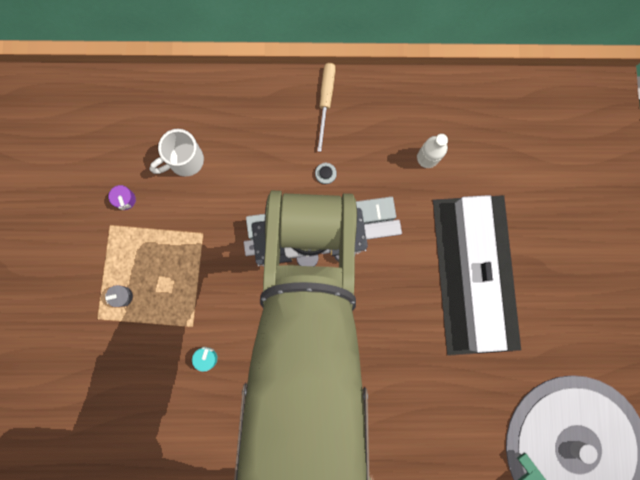

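Pots A (316,222) and B (402,221) both stand touching the bar. Next is pot C.

Call:
step_arm([
  [[0, -0.05, 0.0034, 0, 0, 0], [0, -0.05, 0.0034, 0, 0, 0], [0, -0.05, 0.0034, 0, 0, 0], [0, -0.05, 0.0034, 0, 0, 0], [0, -0.05, 0.0034, 0, 0, 0], [0, -0.05, 0.0034, 0, 0, 0], [0, -0.05, 0.0034, 0, 0, 0], [0, -0.05, 0.0034, 0, 0, 0]],
], fingers=0.075)

```text
time_s: 43.7
ee_pos: [0.4223, 0.4081, 0.1925]
eef_rot: [0.586, 1.568, -2.419]
force: [0.9, -1.0, 0.2]
grip_width: 0.075
```

Call:
step_arm([
  [[0, 0, 0, -9.5, 0, 0], [0, 0, 0, -9.5, 0, 0], [0, 0, 0, -9.5, 0, 0], [0, 0, 0, -9.5, 0, 0], [0, 0, 0, -9.5, 0, 0], [0, 0, 0, -9.5, 0, 0], [0, 0, 0, -9.5, 0, 0], [0, 0, 0, -9.5, 0, 0], [0, 0, 0, -9.5, 0, 0], [0, 0, 0, -9.5, 0, 0], [0, 0, 0, 0, 0, 0]],
])

```text
time_s: 45.08
ee_pos: [0.423, 0.4065, 0.1927]
eef_rot: [-1.084, 1.569, -2.432]
force: [0.2, -0.7, 0.1]
grip_width: 0.0748
```

```bash
python3 - <<'E'
from h import *
plan([.4245,.407,.0115],103-90)
c=grab('wrist','w18.png')
a=cv2.cvtColor(c['pixels'],cv2.COLOR_RGB2BGR)[180:260,270:370]; cv2.imwrite('pics/w18c.png',cv2.resize(a,None,fx=6,fy=6,interpolation=cv2.INTER_CUBIC))
E
```

```text
pos [0.423  0.4065 0.1927] jaw yaw 12.8 t 45.1 q [ 0.7   0.39  1.43 -0.    1.32  0.48] w 0.075 F [ 0.2 -0.7  0.1]
 tool-frame shift (no turn) mm [181.2   1.9  -0.3]
 jaw yaw->13.0: tool rx -0.2 deg ; q6 turn approx  shift after turn mm [ 1.812e+02  1.600e+00 -1.000e-01]
 jaw yaw->193.0: tool rx 179.8 deg ; q6 turn approx  shift after turn mm [ 1.812e+02 -1.600e+00  1.000e-01]
 toolx [-0.0017 -0.0014 -1.    ]
```

View pics/w18.png

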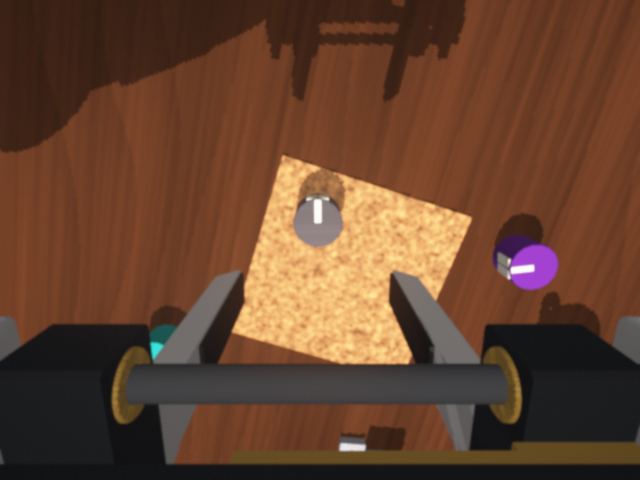

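View pics/w18c.png

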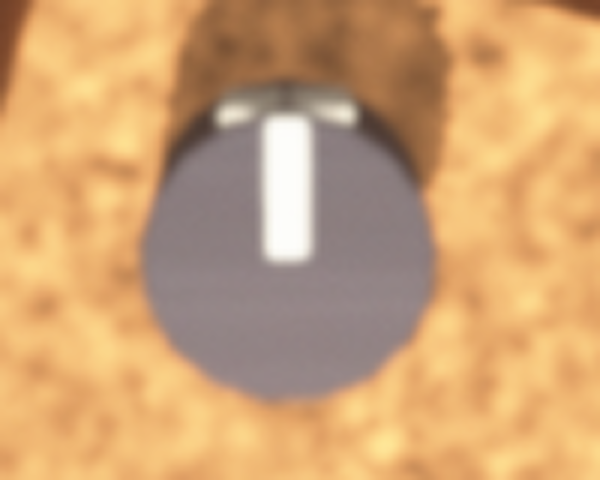

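Pot C is at (318,223) with its line straight. Grasping.

Call:
step_arm([
  [[0.04, 0.001, 0, 0, 0, 0], [0.05, 0, 0, 0, 0, 0], [0.05, 0, 0, 0, 0, 0], [0.03, 0, 0, 0, 0, 0], [0.011, 0, 0, 0, 0, 0], [0, 0, 0, 0, 0, 0]],
])

```text
time_s: 45.88
ee_pos: [0.4243, 0.4071, 0.013]
eef_rot: [-1.112, 1.57, -2.461]
force: [-0.5, -0.5, 0.1]
grip_width: 0.0749
```

Call:
step_arm([
  [[0, 0, 0, 0, 0, 0], [0, 0, 0, 0, 0, 0], [0, 0, 0, 0, 0, 0], [0, 0, 0, 0, 0, 0], [0, 0, 0, 0, 0, 0]],
], fingers=0.0, squeeze=45)

```text
time_s: 46.5
ee_pos: [0.4244, 0.4072, 0.0135]
eef_rot: [2.156, 1.57, 0.808]
force: [-0.7, -0.9, 5.8]
grip_width: 0.0451
```

Call:
step_arm([
  [[-0.01, 0, 0, 0, 0, 0], [-0.03, 0, 0, 0, 0, 0], [-0.04, 0, 0, 0, 0, 0], [-0.02, 0, 0, 0, 0, 0], [0, 0, 0, 0, 0, 0]],
])

```text
time_s: 47.12
ee_pos: [0.4247, 0.4075, 0.1144]
eef_rot: [2.052, 1.568, 0.705]
force: [0.2, -0.1, -3.0]
grip_width: 0.0452
```

```bash
python3 - <<'E'
from h import *
plan(slot(3,-.0795,.1),-82.15)
grab('wrist','w19.png')
E
```

```text
pos [0.4247 0.4075 0.1144] jaw yaw 12.8 t 47.1 q [0.7  0.47 1.51 0.   1.16 0.48] w 0.045 F [ 0.2 -0.1 -3. ]
 tool-frame shift (no turn) mm [ 14.   -5.8 321.2]
 jaw yaw->-82.2: tool rx 95.0 deg ; q6 turn approx  shift after turn mm [ 14.4 320.5 -22.1]
 jaw yaw->97.8: tool rx -85.0 deg ; q6 turn approx  shift after turn mm [  14.4 -320.5   22.1]
 toolx [ 0.002   0.0017 -1.    ]
```

View pics/w19.png

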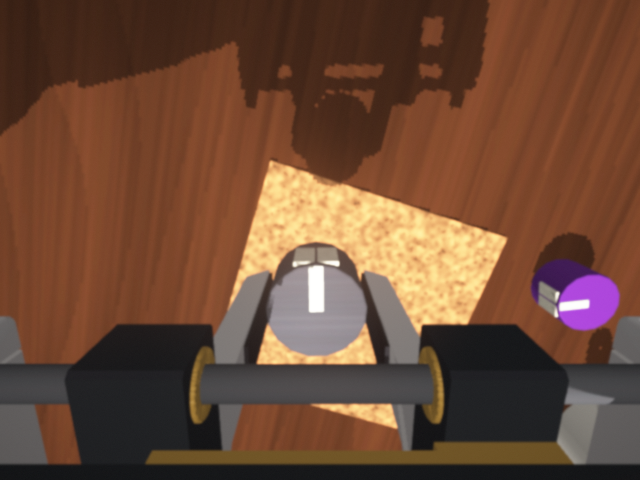

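Call:
step_arm([
  [[0, -0.0007, 0.0401, 0, 0, 0], [0, -0.0007, 0.0401, 0, 0, 0], [0, -0.0007, 0.0401, 0, 0, 0], [0, -0.0007, 0.0401, 0, 0, 0], [0, -0.0007, 0.0401, 0, 0, 0], [0, -0.0007, 0.0401, 0, 0, 0], [0, -0.0007, 0.0401, 0, 0, 0], [0, -0.0007, 0.0401, 0, 0, 0], [0, 0, 0, 0, 0, 0]],
])

```text
time_s: 48.3
ee_pos: [0.4897, 0.091, 0.1116]
eef_rot: [-1.59, 1.569, -2.941]
force: [0.2, 0.1, -2.2]
grip_width: 0.0454
```

Call:
step_arm([
  [[0, 0, 0, 9.5, 0, 0], [0, 0, 0, 9.5, 0, 0], [0, 0, 0, 9.5, 0, 0], [0, 0, 0, 9.5, 0, 0], [0, 0, 0, 9.5, 0, 0], [0, 0, 0, 9.5, 0, 0], [0, 0, 0, 9.5, 0, 0], [0, 0, 0, 9.5, 0, 0], [0, 0, 0, 9.5, 0, 0], [0, 0, 0, 9.5, 0, 0], [0, 0, 0, 0, 0, 0]],
])

```text
time_s: 49.68
ee_pos: [0.4894, 0.0936, 0.1121]
eef_rot: [-0.069, 1.569, -3.072]
force: [0.3, -0.9, -3.2]
grip_width: 0.0451
```

```bash
python3 - <<'E'
from h import *
plan(slot(3,-.0795,.0125),-82.15)
grab('wrist','w20.png')
E
```

```text
pos [0.4894 0.0936 0.1121] jaw yaw -82.1 t 49.7 q [0.12 0.29 1.77 0.   1.09 1.55] w 0.045 F [ 0.3 -0.9 -3.2]
 tool-frame shift (no turn) mm [99.6  0.7 -1. ]
 jaw yaw->-82.2: tool rx 0.1 deg ; q6 turn approx  shift after turn mm [99.6  0.7 -0.9]
 jaw yaw->97.8: tool rx -179.9 deg ; q6 turn approx  shift after turn mm [99.6 -0.7  0.9]
 toolx [-1.6e-03 -1.0e-04 -1.0e+00]
```

View pics/w20.png

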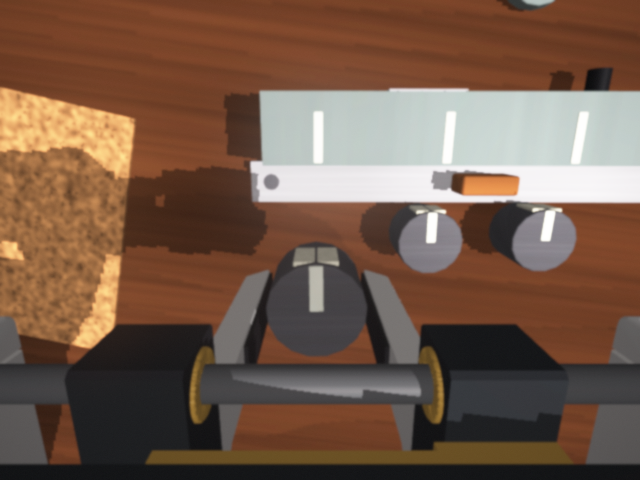

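Call:
step_arm([
  [[0.03, 0, 0, 0, 0, 0], [0.035, 0, 0, 0, 0, 0], [0.025, 0, 0, 0, 0, 0], [0.009, 0, 0, 0, 0, 0], [0.001, 0, -0.0015, 0, 0, 0], [0, 0, -0.001, 0, 0, 0], [0, 0, 0, 0, 0, 0]],
])

```text
time_s: 50.6
ee_pos: [0.493, 0.0934, 0.0137]
eef_rot: [3.121, 1.569, 0.116]
force: [0.7, 0.8, -3.8]
grip_width: 0.0454
```

```bash
python3 - <<'E'
from h import *
plan(slot(3,-.0755,.0108),-82.15)
E
```

```text
pos [0.493  0.0934 0.0137] jaw yaw -82.2 t 50.6 q [0.11 0.45 1.82 0.   0.87 1.55] w 0.045 F [ 0.7  0.8 -3.8]
 tool-frame shift (no turn) mm [ 2.9  0.1 -1.3]
 jaw yaw->-82.2: tool rx -0.0 deg ; q6 turn approx  shift after turn mm [ 2.9  0.1 -1.3]
 jaw yaw->97.8: tool rx 180.0 deg ; q6 turn approx  shift after turn mm [ 2.9 -0.1  1.3]
 toolx [ 1.4e-03  2.0e-04 -1.0e+00]
```

Call:
step_arm([
  [[0.002, 0, -0.0005, 0, 0, 0], [0.001, 0, 0, 0, 0, 0], [0, 0, 0, 0, 0, 0]],
])

```text
time_s: 50.98
ee_pos: [0.4931, 0.0935, 0.0104]
eef_rot: [3.066, 1.57, 0.061]
force: [-3.0, 0.5, 5.0]
grip_width: 0.0453
```

Call:
step_arm([
  [[0, 0, 0, 0, 0, 0], [0, 0, 0, 0, 0, 0], [0, 0, 0, 0, 0, 0]],
], fingers=0.062)

```text
time_s: 51.35
ee_pos: [0.493, 0.0934, 0.0099]
eef_rot: [3.065, 1.571, 0.06]
force: [-0.5, -0.1, 0.6]
grip_width: 0.0617
```

Call:
step_arm([
  [[-0.015, 0, 0, 0, 0, 0], [-0.03, 0, 0, 0, 0, 0], [-0.05, 0, 0, 0, 0, 0], [-0.05, 0, 0, 0, 0, 0], [-0.04, 0, 0, 0, 0, 0], [0, 0, 0, 0, 0, 0]],
])

```text
time_s: 52.1
ee_pos: [0.494, 0.0936, 0.1988]
eef_rot: [3.119, 1.564, 0.114]
force: [-0.1, 0.6, -0.3]
grip_width: 0.0619
```

```bash
python3 - <<'E'
from h import *
plan([.6885,-.0235,.195],-82.2)
c=grab('wrist','w21.png')
grab('top','t8.png')
E
```

```text
pos [0.494  0.0936 0.1988] jaw yaw -82.2 t 52.1 q [ 0.11  0.2   1.67 -0.    1.27  1.55] w 0.062 F [-0.1  0.6 -0.3]
 tool-frame shift (no turn) mm [   4.9  142.4 -176.7]
 jaw yaw->-82.2: tool rx 0.0 deg ; q6 turn approx  shift after turn mm [   3.8  142.4 -176.8]
 jaw yaw->97.8: tool rx -180.0 deg ; q6 turn approx  shift after turn mm [   3.8 -142.4  176.8]
 toolx [ 6.3e-03  7.0e-04 -1.0e+00]
```

View pics/w21.png

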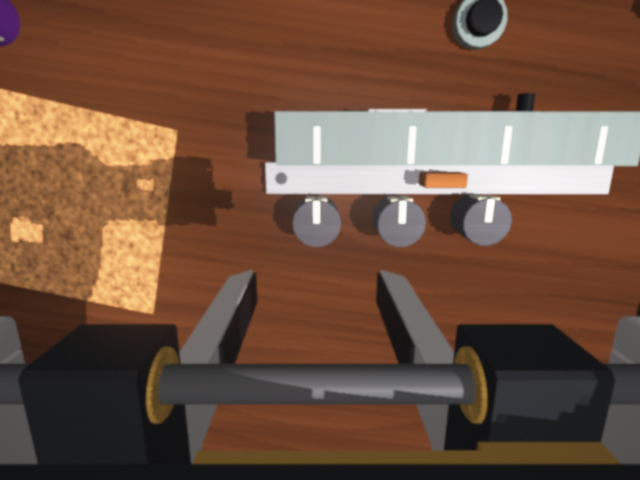

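View pics/t8.png

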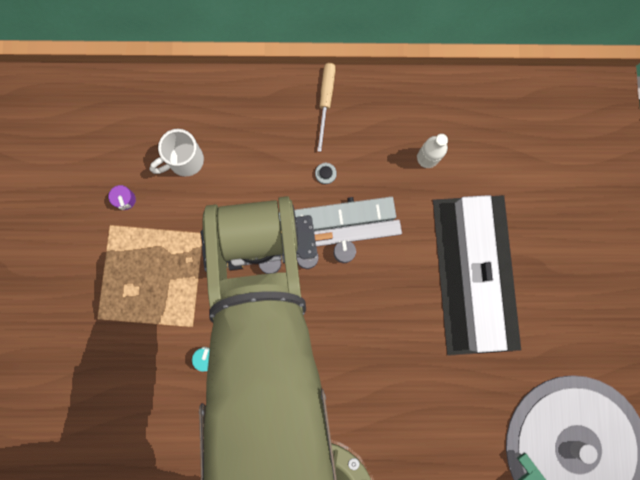

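```bash
python3 - <<'E'
from h import *
c=grab('wrist')
im=c['pixels']
for u,v in ((316,222),(402,221),(487,219)):
    sub=im[v-30:v+10,u-15:u+15]; 
    w=((sub.min(2)>190)).astype(np.uint8); n,l,st,ce=cv2.connectedComponentsWithStats(w); 
    # keep rows below tag: line part
    i=1+np.argmax(st[1:,4]); ys,xs=np.nonzero(l==i); k=ys>=ys.min()+5; ys,xs=ys[k],xs[k]
    P=np.array([onz(c,x+u-15,y+v-30,.038)[:2] for x,y in zip(xs,ys)])
    f=np.polyfit(P@EX[:2],P@EY[:2],1); ctr=onz(c,xs[ys>=ys.max()-1].mean()+u-15,ys.max()+v-30,.038)-RC
    print('yaw rel',np.degrees(np.arctan(f[0])).round(1),'line end at reader frame',(ctr@EX).round(4),(ctr@EY).round(4),len(xs))
p=onz(c,486,16,.03); print('button',p.round(4))
for u,v in ((316,165),(412,165)): print('tick end',((onz(c,u,v,.055)-RC)@EX).round(4),((onz(c,u,v,.055)-RC)@EY).round(4))
a=cv2.cvtColor(im,cv2.COLOR_RGB2BGR)[90:260,250:620]; cv2.imwrite('pics/w21c.png',cv2.resize(a,None,fx=2.15,fy=3.4,interpolation=cv2.INTER_CUBIC))
E
```

```text
yaw rel 0.4 line end at reader frame -0.0758 0.1196 125
yaw rel 0.2 line end at reader frame -0.0759 0.0392 138
yaw rel -0.7 line end at reader frame -0.075 -0.0421 152
button [ 0.6843 -0.0233  0.03  ]
tick end -0.0235 0.1198
tick end -0.0235 0.0382
```

View pics/w21c.png

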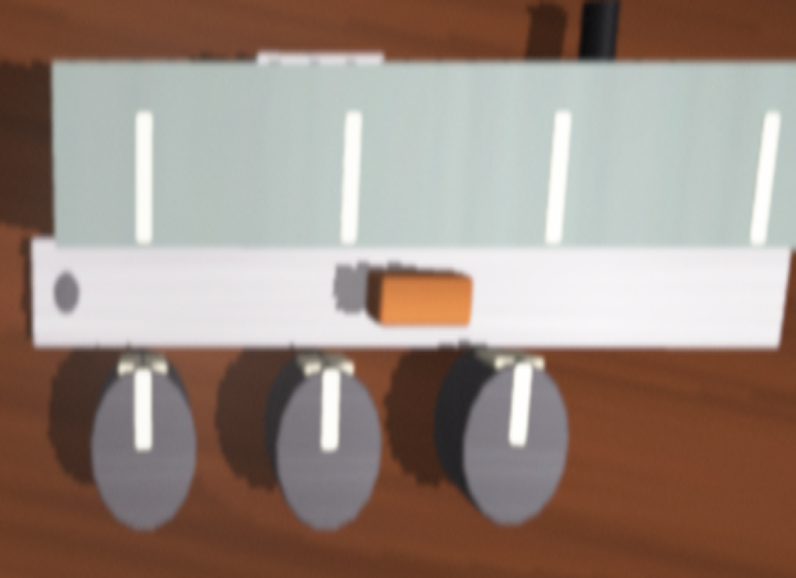

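All three pots measure within 2.5 mm of their window middles, x≈-75.5 mm, yaw within 1°. Now triangulating the button.

```bash
python3 - <<'E'
from h import *
cw=grab('wrist'); ct=grab('top'); cs=grab('scene')
R_=[ray(ct,325.2,172.0),ray(cw,486,16),ray(cs,261,289)]
A=np.zeros((3,3));b=np.zeros(3)
for p,d in R_:
    d=d/np.linalg.norm(d); M=np.eye(3)-np.outer(d,d); A+=M;b+=M@p
x=np.linalg.solve(A,b);print(x.round(4),[np.round(np.linalg.norm(np.cross(d/np.linalg.norm(d),x-p))*1e3,1) for p,d in R_])
a=cv2.cvtColor(cs['pixels'],cv2.COLOR_RGB2BGR)[265:315,235:290]; cv2.imwrite('pics/btn.png',cv2.resize(a,None,fx=8,fy=8,interpolation=cv2.INTER_CUBIC))
E
```

```text
[ 0.6884 -0.0263  0.0195] [np.float64(1.3), np.float64(1.5), np.float64(0.3)]
```

View pics/btn.png

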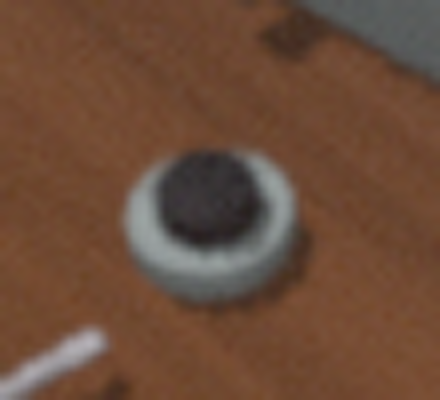

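Call:
step_arm([
  [[0, 0.0285, -0.0353, 0, 0, 0], [0, 0.0285, -0.0353, 0, 0, 0], [0, 0.0285, -0.0353, 0, 0, 0], [0, 0.0285, -0.0353, 0, 0, 0], [0, 0.0285, -0.0353, 0, 0, 0], [0, 0, 0, 0, 0, 0]],
], fingers=0.0)

```text
time_s: 53.15
ee_pos: [0.688, -0.0254, 0.1921]
eef_rot: [-0.183, 1.568, 3.093]
force: [-0.6, -0.0, 0.1]
grip_width: 0.0057
```

```bash
python3 - <<'E'
from h import *
plan([.688,-.0235,.1])
grab('wrist','w22.png')
E
```

```text
pos [ 0.688  -0.0254  0.1921] jaw yaw -82.3 t 53.1 q [-0.09  0.63  1.07 -0.    1.44  1.35] w 0.006 F [-0.6 -0.   0.1]
 tool-frame shift (no turn) mm [92.1 -1.8 -0.5]
 toolx [-3.2e-03  2.0e-04 -1.0e+00]
```

View pics/w22.png

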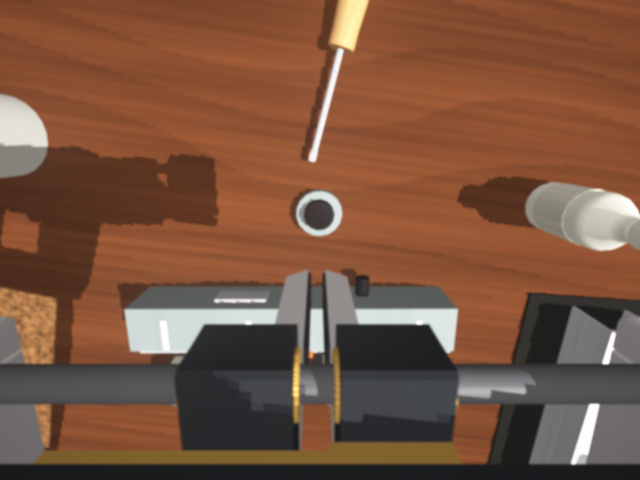

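```bash
python3 - <<'E'
from h import *
c=grab('wrist')
for z in (.02,.025,.03): print(onz(c,318.3,212.5,z).round(4))
plan([.688,-.0245,.05])
E
```

```text
[ 0.6932 -0.0259  0.02  ]
[ 0.6942 -0.0258  0.025 ]
[ 0.6951 -0.0256  0.03  ]
pos [ 0.6868 -0.0237  0.1936] jaw yaw -82.2 t 53.2 q [-0.09  0.63  1.08  0.    1.44  1.35] w 0.001 F [-0.5  0.4  0.5]
 tool-frame shift (no turn) mm [143.6   1.1  -1.4]
 toolx [-2.e-03  3.e-04 -1.e+00]
```

Call:
step_arm([
  [[0.04, 0, 0, 0, 0, 0], [0.05, 0, 0, 0, 0, 0], [0.04, 0, 0, 0, 0, 0], [0.015, 0, 0, 0, 0, 0], [0.01, 0, 0, 0, 0, 0], [0.004, 0, 0, 0, 0, 0], [0, 0, 0, 0, 0, 0]],
])

```text
time_s: 54.12
ee_pos: [0.6876, -0.0237, 0.0369]
eef_rot: [2.92, 1.57, -0.085]
force: [-0.0, -0.0, -0.3]
grip_width: 0.0004
```

Call:
step_arm([
  [[0.005, 0.001, -0.0015, 0, 0, 0], [0.003, 0.001, -0.0015, 0, 0, 0], [0.002, 0, 0, 0, 0, 0], [0, 0, 0, 0, 0, 0]],
])

```text
time_s: 54.62
ee_pos: [0.6904, -0.0253, 0.0257]
eef_rot: [-0.276, 1.57, 3.001]
force: [0.3, 0.5, 0.2]
grip_width: 0.0003
```

Call:
step_arm([
  [[0.002, 0, 0, 0, 0, 0], [0.002, 0, 0, 0, 0, 0], [0, 0, 0, 0, 0, 0]],
])

```text
time_s: 55.0
ee_pos: [0.6905, -0.0253, 0.0219]
eef_rot: [2.33, 1.571, -0.675]
force: [-0.5, 0.4, 0.5]
grip_width: 0.0005
```

Call:
step_arm([
  [[0.0015, 0, 0, 0, 0, 0], [0.0015, 0, 0, 0, 0, 0], [0, 0, 0, 0, 0, 0]],
])

```text
time_s: 55.38
ee_pos: [0.6905, -0.0253, 0.019]
eef_rot: [2.969, 1.571, -0.037]
force: [-0.5, 0.0, 2.3]
grip_width: 0.0005
```

Call:
step_arm([
  [[0.0015, 0, 0, 0, 0, 0], [0.0015, 0, 0, 0, 0, 0], [0, 0, 0, 0, 0, 0]],
])

```text
time_s: 55.75
ee_pos: [0.6906, -0.0253, 0.0163]
eef_rot: [3.016, 1.57, 0.011]
force: [-2.5, 0.9, 5.6]
grip_width: 0.0003
```

Call:
step_arm([
  [[0.0015, 0, 0, 0, 0, 0], [0.001, 0, 0, 0, 0, 0], [0, 0, 0, 0, 0, 0]],
])

```text
time_s: 56.12
ee_pos: [0.6908, -0.0253, 0.0159]
eef_rot: [2.898, 1.57, -0.107]
force: [-10.8, 1.3, 22.2]
grip_width: 0.0002
```

Button bottomed at z=0.016 with 22 N: first contact at about 0.022, so 6 mm of travel. Retreating and checking everything.

Call:
step_arm([
  [[-0.005, 0, 0, 0, 0, 0], [-0.02, 0, 0, 0, 0, 0], [-0.04, 0, 0, 0, 0, 0], [-0.05, 0, 0, 0, 0, 0], [-0.05, 0, 0, 0, 0, 0], [0, 0.05, 0, 0, 0, 0], [0, 0.05, 0.02, 0, 0, 0], [0, 0.05, 0.02, 0, 0, 0], [0, 0.05, 0.03, 0, 0, 0], [0, 0.03, 0.05, 0, 0, 0], [0, 0.01, 0.06, 0, 0, 0], [0, 0, 0, 0, 0, 0]],
])

```text
time_s: 57.62
ee_pos: [0.5417, -0.2889, 0.1793]
eef_rot: [-0.388, 1.57, 2.886]
force: [0.1, 0.6, 0.3]
grip_width: 0.0006
```

```bash
python3 - <<'E'
from h import *
plan([.5,0,.2])
grab('wrist','w23.png');c=grab('top','t9.png');s=grab('scene','s9.png')
a=cv2.cvtColor(c['pixels'],cv2.COLOR_RGB2BGR)[180:280,230:410]; cv2.imwrite('pics/t9c.png',cv2.resize(a,None,fx=4.4,fy=4.4,interpolation=cv2.INTER_CUBIC))
E
```

```text
pos [ 0.5417 -0.2889  0.1793] jaw yaw -82.4 t 57.6 q [-0.55  0.46  1.36 -0.    1.32  0.89] w 0.001 F [0.1 0.6 0.3]
 tool-frame shift (no turn) mm [ -20.6 -291.9    3. ]
 toolx [-8.e-04  2.e-04 -1.e+00]
```

View pics/t9.png

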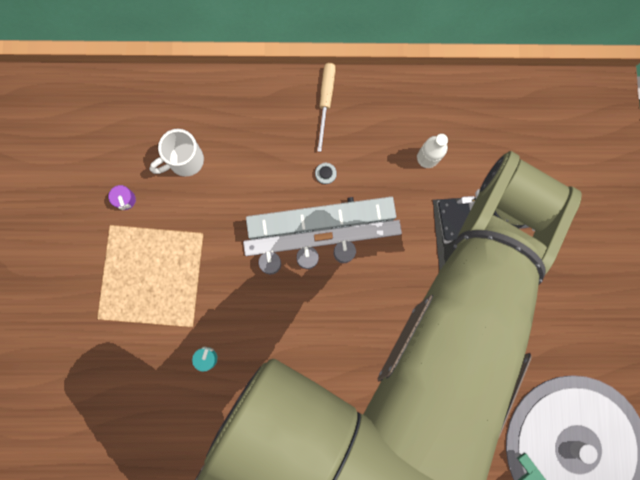

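View pics/t9c.png

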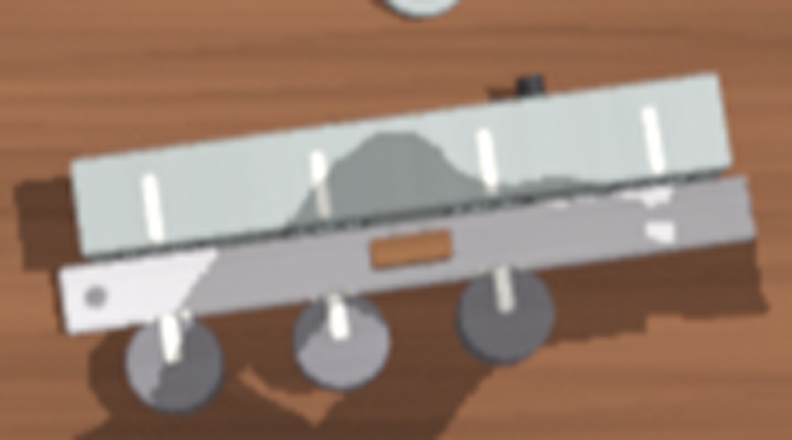

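View pics/s9.png

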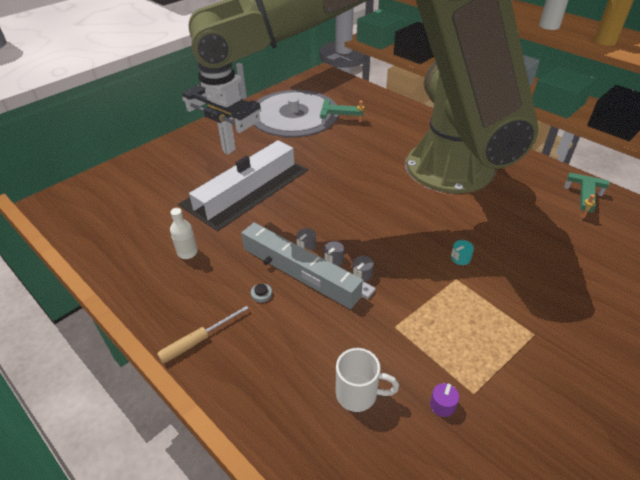

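Everything stands as set: three pots on the bar at windows 1–3, the hood on its mat, and the mug, bottle and look-alikes unmoved. Handing in.

```bash
python3 -c "
from h import *
print(ticket.hand_in())"
```

```text
the job is handed in; nothing more can be done
None
```

The job was carried out in order and handed in at about 58 s of the 210 s allowed; the system gave no verdict.

- **Hood:** it stands lengthwise in the middle of the rubber mat.
- **Straightedge:** it is flush and parallel to the reader's front face, and centred to within about 1 mm.
- **Pots:** three were present. They stand at windows 1, 2 and 3, measured at -75 to -76 mm in the reader frame. Each is within 2.5 mm of its window middle, with the tag within 1° of facing the reader.
- **Button:** it was pressed about 6 mm, down to a hard stop at 22 N.
- **Everything else:** the mug, bottle and both look-alikes show no movement in the last pictures, and the arm is clear of everything.

**One slip:** my first placing of the straightedge left a gap of about 5 mm. The front finger met the reader before the bar did, and the wrist force reached 97 N (limit 120 N) while the fingers opened. I then pushed the bar home from behind its grip, to firm contact at about 19 N, and the next picture showed no gap.

**One disagreement:** a single close wrist view put the button about 5 mm further out than the triangulated position. I aimed between the two, and the press felt normal.

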